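# Fetch the full jar from behind the reagent bottles

## Task

Behind the two tall bottles in the grey spill tray stand two look-alike white jars, one full and one empty: stand both bottles on the white bench mat to get at them, and lift the jars to feel which is which. Set the full jar in the middle of the balance's pan and stand the empty one in the blue wash-up tray, and only then put each bottle back in the spill tray on the very spot where it stood at the start. Keep bottles and jars upright, set them down gently without dropping them, and leave the petri dish on the mat and the beaker in the wash-up tray where they are.

Things in the scene. Friction and masses are not known exactly. Their poses are not given: they have to be found in the camera images.
- bottle_red: tall dark brown reagent bottle with a red screw cap, closed, about 380 g: body 64 mm in diameter up to 98 mm, sloping shoulder, cap 38 mm in diameter from 126 mm to the top at 150 mm. Origin: centre of its underside, z up. Starts standing in the front (-x) row of the spill tray.
- bottle_blue: tall honey-yellow reagent bottle with a blue screw cap, closed, about 380 g: body 64 mm in diameter up to 98 mm, sloping shoulder, cap 38 mm in diameter from 126 mm to the top at 150 mm. Origin: centre of its underside, z up. Starts standing in the front (-x) row of the spill tray.
- jar_p: one of two look-alike closed white screw-lid jars, a drum 60 mm in diameter (body and lid alike), 76 mm tall, lid from 55 mm up, green line near the foot. Origin: centre of its underside, z up. One is full (about 300 g), the other empty (about 50 g), either within 20 %: only lifting tells. They stand 3 to 9 mm apart in the spill tray's rear (+x) row, right behind the bottles.
- jar_q: one of two look-alike closed white screw-lid jars, a drum 60 mm in diameter (body and lid alike), 76 mm tall, lid from 55 mm up, green line near the foot. Origin: centre of its underside, z up. One is full (about 300 g), the other empty (about 50 g), either within 20 %: only lifting tells. They stand 3 to 9 mm apart in the spill tray's rear (+x) row, right behind the bottles.
- spill_tray: low open grey plastic tray, fixed, 190 (its x) x 170 (its y) x 18 mm tall, walls and floor 4 mm thick, holding the bottles (front row) and jars (rear row). Origin: centre of its underside on the bench, z up, +x towards the rear row.
- balance: light-grey laboratory balance, fixed, with a round steel pan 116 mm in diameter; the pan's flat top lies 62 mm above the bench. Origin: on the bench right below the centre of the pan, z up, -x towards the display panel; housing 180 mm wide (y), from 128 mm in front (-x) of the origin to 68 mm behind it, 49 mm tall (display 54 mm).
- wash_tray: open blue plastic wash-up tray, fixed, 170 (its x) x 190 (its y) x 45 mm tall, walls and floor 4 mm thick. Origin: centre of its underside on the bench, z up. The beaker stands in its +y half; the -y half is free.
- mat: white square bench mat, fixed flat on the bench, 190 x 190 x 2 mm, the side area for the bottles. Origin: centre of its underside on the bench, z up. A petri dish lies on its rear (+x) half; the front (-x) half is free.
- dish: purple petri dish 90 mm in diameter, 14 mm tall, loose, 30 g, lying on the mat's rear half; to be left alone. Origin: centre of its underside, z up.
- beaker: pale green-grey glass beaker 53 mm in diameter, 68 mm tall, loose, 60 g, standing in the wash-up tray; to be left alone. Origin: centre of its underside, z up.
Not all that is in view belongs to the job. What is shaped like the jar_p but red is not meant.

How it is judged:
By the outcome, as a careful person would: the job done as asked, in the order asked, and still so for the second after the job is handed in, with the robot touching nothing.
It also fails if it takes over 128 s, if anything falls off the work surface, if the arm or the gripper's body presses on something with over 40 N, if the wrist force passes 120 N, or if a joint passes its speed limit or range.

## Robot

A 6-joint arm with a two-finger parallel gripper is mounted at the origin on the work surface. World frame = base frame: x ahead of the robot, y to its left, z up, the work surface at z = 0. Lengths are in m, angles in rad, forces in N, time in s.
With the tool pointing down it reaches from about 0.325 to 0.775 m from the base axis. Payload 5.5 kg.
Tool frame: the origin (TCP) lies at the very end of the fingers, on their centre line; the grasp point (between the pads) lies 19 mm behind it (r.tcp_to_grasp is the distance from the TCP to the grasp point, in m); z points along the fingers, y is the line along which they close (so a half turn about z gives the same grasp; the last joint's range is limited). The gripper opens to 88 mm and grips with 3 to 60 N. Pads are 20 mm wide; open, the fingers measure 115 mm over their backs; the gripper's body (75 mm by 178 mm) begins 61 mm behind the grasp point.
Start: joints at [1.22, 0.091, 1.231, -0, 1.82, -0.057], TCP at [0.174, 0.574, 0.187] pointing down, gripper open.
Joint ranges: [-2.87, 2.87], [-0.86, 2.18], [0.17, 2.46], [-1.51, 4.65], [0.06, 2.69], [-2.65, 2.65]. Speed limits (rad/s): [2.57, 2.57, 3.01, 3.14, 3.14, 3.14].

## Interface

Orientations are given as a unit quaternion [x, y, z, w].
In Python, from workcell import r gives the robot as it stands.
- The arm moves only by the tool carry_out, never from a script. Its argument "increments" is a list of rows, each an object with "hand": the opening, from -1 (shut) to 1 (fully open); "linear": the shift along the tool's x, y, z in mm, a list of three; "delta_rot": the turn, a rotation vector about the tool's x, y, z in degrees, a list of three. A call has 1 to 12 rows; each row is the pose to reach, as a shift and turn from the pose commanded when the call began, along the tool's axes at that moment; what a row does not reach only later rows make up. A row lasts 1/8 s, in which the tool goes at most 62.5 mm and 10.7 degrees, less where a joint would pass 70% of its speed; a pose out of reach is approached as far as the arm can. A call with a gripper value outside its range is refused whole. The fingers move at their own pace and stop on an object; "squeeze" is the grip in N (left out, the last holds). Time passes only in rows, so rows that repeat a pose let the fingers close. It gives the time, the measured TCP pose, the force, the opening and the grip force at its end, in the units of the state.
- r.state(): the state, without advancing time (a new reading comes with each control period).
- r.grab_frame(name): name is "scene" or "top"; returns (picture, depth): 400x640x3 uint8, red, green, blue; 400x640 float32, m along the optical axis (not along the pixel's ray), 0 where there is no reading.
- r.camera_model(name): a dict with "fx", "fy", "cx", "cy" (pixels), "extrinsics" (4x4, takes a point from camera to world coordinates). Camera axes: x right, y down, z forward; pixel columns grow to the right and rows downward; lengths in m; the calibration is good to about 2 mm. A picture is of the moment at which its call begins. camera_model takes no time and is no camera call.
- r.close_job(): hands the job in; it is judged then, once.
The state is a dict: "time": time; "joints": joint angles; "qd": joint speeds; "joint_efforts": joint torques, N m; "tool_pos": TCP position; "orientation": TCP orientation; "contact_force": force on the tool from outside, world axes, zero at the start; "ft_torque": the same for the moment, N m; "finger_gap": opening from 0.0 (shut) to 1.0 (fully open); "grasp_force": force on a finger pad.
Only numpy, scipy, OpenCV 4.12 (cv2) and the standard library are available. Lean on these libraries where they do the work, as an engineer would, in place of code of your own. Each camera call takes 0.05 s, during which the arm holds its last target. There are 200 camera calls.

## Working session

There is one attempt and no reset: what is moved stays moved. The work goes in short steps, Python scripts to look and compute and a tool call to move; the robot and the scene stay as the last step left them, time stands still between calls to the robot, and variables do not carry over. Pictures are saved under pics/ and viewed, at most 14 in all, crops included, and the job is handed in when it is done.

Besides the shell and the picture viewer there is one more tool, called after "Call:" by a JSON object that holds its "method" and its "body". carry_out: Moves the arm, as the interface text tells. Its arguments: {"type":"object","properties":{"increments":{"type":"array","items":{"type":"object","properties":{"hand":{"type":"number"},"linear":{"type":"array","items":{"type":"number"}},"delta_rot":{"type":"array","items":{"type":"number"}}}}},"squeeze":{"type":"number"}},"required":["increments"]}

```bash
mkdir -p pics; ls
python3 - <<'E'
from workcell import r
import cv2,numpy as np
for n in("scene","top"):
    p,d=r.grab_frame(n); cv2.imwrite(f"pics/{n}0.png",p[:,:,::-1]); np.savez(f"{n}0.npz",p=p,d=d)
    m=r.camera_model(n); print(n,m["fx"],m["fy"],m["cx"],m["cy"]); print(np.round(m["extrinsics"],3).tolist())
print(r.state(),r.tcp_to_grasp)
E
```

```text
pics
scene 397.4249268184924 397.4249268184924 321.26019233044485 198.56848609821634
[[-0.003, 0.56, -0.829, 1.427], [1.0, 0.015, 0.006, 0.007], [0.016, -0.829, -0.56, 0.615], [0.0, 0.0, 0.0, 1.0]]
top 448.3815021687188 448.3815021687188 326.38452188198283 190.8564174463856
[[-0.024, -0.994, 0.106, 0.431], [-1.0, 0.026, 0.014, 0.025], [-0.016, -0.106, -0.994, 1.294], [0.0, 0.0, 0.0, 1.0]]
{'time': 0.1, 'joints': array([ 1.22029738e+00,  9.17909847e-02,  1.23176289e+00, -7.31879191e-06,
        1.81980017e+00, -5.67299554e-02]), 'qd': array([ 0.00045417, -0.00333965, -0.00023171, -0.00181413,  0.00339916,
        0.00021417]), 'joint_efforts': array([ 2.13095416e-03, -4.47860634e+01, -4.07566881e+01,  6.98383176e-02,
        2.85368145e-02, -1.22869628e-04]), 'tool_pos': array([0.17364519, 0.57397887, 0.18571703]), 'orientation': array([ 1.46357721e-01,  9.89231339e-01, -8.63219112e-04, -1.74611688e-04]), 'contact_force': array([-0.71844881,  0.96582164,  0.38041099]), 'ft_torque': array([ 0.00819666, -0.00910602, -0.00459252]), 'grasp_force': 0.0, 'finger_gap': 1.0035850496784824} 0.0187
```

View pics/scene0.png

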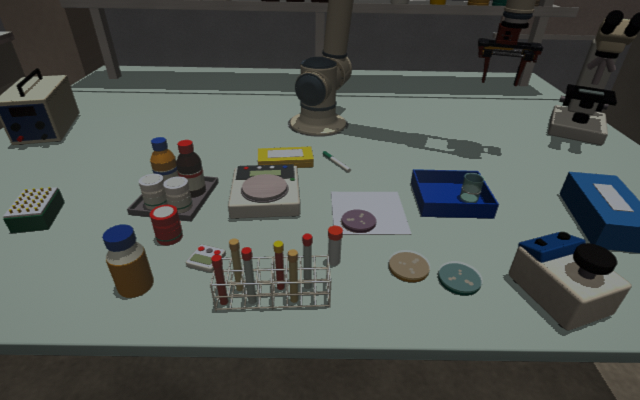

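View pics/top0.png

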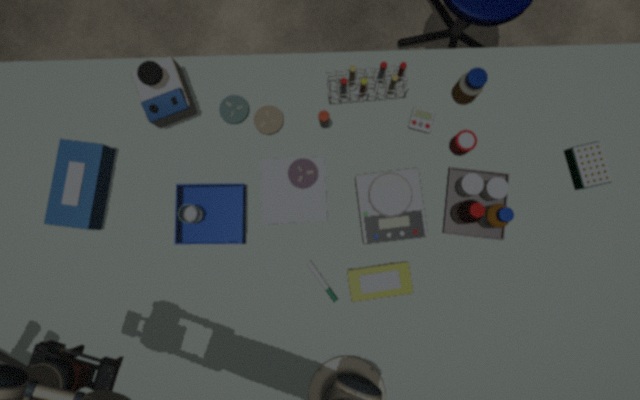

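The scene view shows bottles with blue (160,160) and red (187,165) caps, and white jars at (152,190) and (177,193). The red jar decoy is at (166,224) and is not meant. The jars are white with a green line, and the top view puts them at (470,185) and (496,187). The balance pan is at (390,193), the mat at (294,190) and the wash tray at (210,214). Next I'll measure and take an enlarged crop to confirm.

```bash
cat > h.py <<'E'
import numpy as np, cv2
from workcell import r
def cloud(n,d):
    m=r.camera_model(n); v,u=np.mgrid[:d.shape[0],:d.shape[1]]
    P=np.stack([(u-m["cx"])/m["fx"]*d,(v-m["cy"])/m["fy"]*d,d],-1); E=np.array(m["extrinsics"])
    return P@E[:3,:3].T+E[:3,3]
def ray(n,u,v,z):
    m=r.camera_model(n);E=np.array(m["extrinsics"])
    q=E[:3,:3]@[(u-m["cx"])/m["fx"],(v-m["cy"])/m["fy"],1]; return E[:3,3]+q*(z-E[2,3])/q[2]
def pix(n,X):
    m=r.camera_model(n);E=np.array(m["extrinsics"]); q=E[:3,:3].T@(np.array(X)-E[:3,3])
    return m["fx"]*q[0]/q[2]+m["cx"],m["fy"]*q[1]/q[2]+m["cy"]
def shot(n,tag):
    p,d=r.grab_frame(n); np.savez(f"{n}{tag}.npz",p=p,d=d); return p,d
E
python3 - <<'E'
from h import *
ims=[]
for n,box in(("top",(430,130,100,120)),("scene",(120,130,110,120))):
    f=np.load(n+"0.npz");p,d=f["p"],f["d"];W=cloud(n,d)
    x,y,w,h=box; ims.append(cv2.resize(p[y:y+h,x:x+w,::-1],(390,560),interpolation=cv2.INTER_CUBIC))
    print(n)
    hsv=cv2.cvtColor(p,cv2.COLOR_RGB2HSV)
    # by height layers
    for nm,lo,hi in(("captop",.145,.165),("jar/beaker",.062,.092),("pan",.055,.068)):
        M=((W[...,2]>lo)&(W[...,2]<hi)&(W[...,0]>.25)&(W[...,0]<.75)&(abs(W[...,1])<.5)&(d>0)).astype(np.uint8)
        k,L,S,C=cv2.connectedComponentsWithStats(M,connectivity=4)
        for i in range(1,k):
            if S[i,4]>25:
                Q=W[L==i]; print(nm,S[i,4],C[i].round(1),"med z",np.median(Q[:,2]).round(4),"mid",((Q.min(0)+Q.max(0))/2).round(4),"ext",np.ptp(Q,0).round(3),"hsv",np.median(hsv[L==i],0))
cv2.imwrite("pics/crop1.png",np.hstack(ims))
E
```

```text
top
captop 186 [476.6 209.4] med z 0.1542 mid [ 0.4964 -0.3395  0.1523] ext [0.036 0.037 0.014] hsv [  1.  189.5  94. ]
captop 187 [505.9 213.8] med z 0.1541 mid [ 0.4824 -0.4122  0.1527] ext [0.036 0.035 0.015] hsv [110. 177.  89.]
jar/beaker 390 [465.4 140. ] med z 0.0763 mid [ 0.6929 -0.3451  0.0723] ext [0.059 0.059 0.021] hsv [98.  52.5 98. ]
jar/beaker 417 [471.5 183.5] med z 0.0801 mid [ 0.5706 -0.3544  0.075 ] ext [0.058 0.06  0.025] hsv [105.  10. 102.]
jar/beaker 58 [395.7 179.5] med z 0.064 mid [ 0.5887 -0.1499  0.065 ] ext [0.025 0.037 0.006] hsv [ 81.5   7.  102. ]
jar/beaker 423 [496.4 187.5] med z 0.0801 mid [ 0.5579 -0.4212  0.0748] ext [0.058 0.061 0.024] hsv [105.  10. 102.]
jar/beaker 162 [378.  190.8] med z 0.0639 mid [ 0.5607 -0.1011  0.0656] ext [0.061 0.047 0.007] hsv [102.  10. 103.]
jar/beaker 345 [394.6 199.5] med z 0.0638 mid [ 0.5397 -0.1402  0.0656] ext [0.085 0.099 0.007] hsv [102.  10. 103.]
jar/beaker 78 [459.  213.1] med z 0.077 mid [ 0.4939 -0.3241  0.077 ] ext [0.06  0.034 0.029] hsv [10.  64.5 36. ]
jar/beaker 76 [183.1 212.9] med z 0.0708 mid [0.5
[... 1365 characters left out ...]
5 -0.1352  0.0605] ext [0.15  0.115 0.011] hsv [  5.  25. 124.]
pan 71 [195.7 177.6] med z 0.0619 mid [ 0.5091 -0.3253  0.0618] ext [0.041 0.033 0.012] hsv [26. 32. 67.]
pan 64 [474.3 177.4] med z 0.062 mid [0.4967 0.4267 0.0615] ext [0.027 0.04  0.013] hsv [93.5 75.  49. ]
pan 83 [472.1 183.9] med z 0.0619 mid [0.5181 0.4229 0.0614] ext [0.037 0.049 0.013] hsv [81. 58. 52.]
pan 97 [152.8 190.1] med z 0.0621 mid [ 0.5754 -0.4182  0.0615] ext [0.028 0.05  0.013] hsv [19. 29. 77.]
pan 104 [177.7 193.1] med z 0.0613 mid [ 0.5831 -0.3528  0.0615] ext [0.038 0.053 0.013] hsv [19. 30. 76.]
pan 116 [166.3 222.2] med z 0.0622 mid [ 0.6998 -0.3434  0.0617] ext [0.047 0.053 0.012] hsv [  2. 145.  58.]
```

View pics/crop1.png

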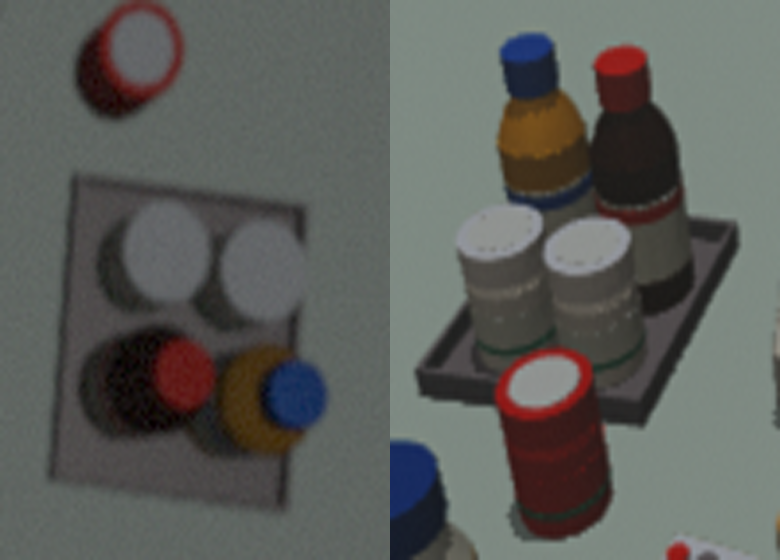

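The crop confirms the two white jars with green lines in the grey tray (top view 471,183 and 496,187). The decoy is the red-walled jar outside the tray (465,140). Next I'll refine the tops and measure the mat, wash tray, dish, beaker and spill tray.

Run:
```python
from h import *
for n in("top","scene"):
    f=np.load(n+"0.npz");p,d=f["p"],f["d"];W=cloud(n,d);hsv=cv2.cvtColor(p,cv2.COLOR_RGB2HSV);X,Y,Z=W[...,0],W[...,1],W[...,2]
    print(n)
    for nm,(x,y),z,rad in(("red",(.4965,-.34),.154,.03),("blue",(.4823,-.4126),.154,.03),("jarA",(.5706,-.3544),.080,.034),("jarB",(.5579,-.4212),.080,.034),("pan",(.551,-.1346),.0625,.07),("beaker",(.511,.42),.071,.04)):
        M=(np.hypot(X-x,Y-y)<rad)&(abs(Z-z)<.003); (c,rr)=cv2.minEnclosingCircle(np.float32(W[M][:,:2])); print(nm,M.sum(),np.round(c,4),"R",round(rr,4),"mean",W[M].mean(0).round(4))
    H,S,V=[hsv[...,i].astype(int) for i in range(3)]
    R=(X>.25)&(X<.8)&(d>0)
    g=np.median(Z[R&(Z<.02)]);print("bench z",g.round(4))
    for nm,M in(("wash",R&(H>105)&(H<125)&(S>150)&(abs(Y-.38)<.16)&(Z<.06)&(Z>.035)),("spill",R&(abs(Y+.38)<.14)&(abs(X-.53)<.125)&(Z>.012)&(Z<.022)),
                ("mat",R&(abs(Y-.1)<.14)&(abs(X-.55)<.14)&(S<25)&(Z<.01)),("dish",R&(abs(Y-.08)<.1)&(abs(X-.59)<.1)&(Z>.009)&(Z<.03))):
        M=cv2.morphologyEx(M.astype(np.uint8),cv2.MORPH_OPEN,np.ones((2,2))); k,L,St,C=cv2.connectedComponentsWithStats(M)
        if k<2: print(nm,"none"); continue
        m=L==1+St[1:,4].argmax() if nm in("mat","dish") else M>0
        (c,s,a)=cv2.minAreaRect(np.float32(W[m][:,:2])); print(nm,m.sum(),np.round(c,4),np.round(s,3),round(a,1),"z",np.median(Z[m]).round(4))
```

```text
top
red 149 [ 0.4959 -0.3399] R 0.0191 mean [ 0.4958 -0.3396  0.154 ]
blue 143 [ 0.4828 -0.4122] R 0.0189 mean [ 0.4828 -0.4123  0.1541]
jarA 314 [ 0.5713 -0.3551] R 0.0303 mean [ 0.5717 -0.3549  0.0801]
jarB 310 [ 0.5585 -0.4216] R 0.0299 mean [ 0.558  -0.4222  0.0801]
pan 1069 [ 0.5469 -0.1333] R 0.0614 mean [ 0.5499 -0.1333  0.0624]
beaker 63 [0.5113 0.4248] R 0.0264 mean [0.5101 0.4289 0.071 ]
bench z 0.0008
wash 32 [0.5057 0.2784] [0.002 0.145] 89.3 z 0.0379
spill 258 [ 0.525  -0.2319] [0.507 0.205] 88.2 z 0.0118
mat 8472 [0.547  0.0972] [0.28 0.28] 90.0 z 0.0014
dish 751 [0.543  0.0922] [0.247 0.088] 11.3 z 0.0163
scene
red 88 [ 0.4969 -0.3404] R 0.0188 mean [ 0.4988 -0.3398  0.1545]
blue 86 [ 0.4801 -0.4137] R 0.0222 mean [ 0.4846 -0.4133  0.1547]
jarA 249 [ 0.5698 -0.355 ] R 0.0333 mean [ 0.5742 -0.3549  0.0807]
jarB 245 [ 0.56   -0.4224] R 0.0308 mean [ 0.5614 -0.4214  0.0809]
pan 861 [ 0.5494 -0.1339] R 0.0602 mean [ 0.5537 -0.1349  0.0628]
beaker 80 [0.5093 0.4233] R 0.0277 mean [0.5085 0.4249 0.0707]
bench z 0.0001
wash 632 [0.9361 0.2644] [0.236 1.083] 74.6 z 0.0397
spill 471 [ 0.9562 -0.2532] [1.051 0.232] 16.5 z 0.0137
mat 5314 [0.9198 0.1026] [0.28  1.014] 89.9 z 0.0014
dish 653 [1.0013 0.0417] [0.088 0.849] 79.5 z 0.0164
```

Run:
```python
from h import *
f=np.load("top0.npz");p,d=f["p"],f["d"];hsv=cv2.cvtColor(cv2.GaussianBlur(p,(3,3),0),cv2.COLOR_RGB2HSV).astype(int);W=cloud("top",d)
def rect(nm,M,roi,z):
    m=np.zeros(M.shape,np.uint8);a,b,c,e=roi;m[b:e,a:c]=M[b:e,a:c]
    m=cv2.morphologyEx(m,cv2.MORPH_OPEN,np.ones((3,3)));k,L,S,C=cv2.connectedComponentsWithStats(m);L=(L==1+S[1:,4].argmax())
    v,u=np.nonzero(L);q=cv2.boxPoints(cv2.minAreaRect(np.float32(np.c_[u,v])));Q=np.float32([ray("top",*t,z)[:2] for t in q]);(c,s,a)=cv2.minAreaRect(Q)
    print(nm,L.sum(),q.round(0).tolist(),np.round(c,4),np.round(s,3),round(a,1))
H,S,V=[hsv[...,i] for i in range(3)]
print("mat px",hsv[210,285],"bench px",hsv[240,285],"spill px",hsv[230,460],"bench",hsv[260,480])
rect("wash",(H>100)&(H<130)&(S>150),(160,170,260,260),.045)
rect("mat",(abs(H-hsv[210,285][0])<9)&(V>(hsv[210,285][2]+hsv[240,285][2])/2-3)&(S<(hsv[210,285][1]+hsv[240,285][1])/2),(250,140,345,240),.002)
rect("spill",(S<(hsv[230,460][1]+hsv[260,480][1])/2)&(V<140)|((W[...,2]>.03)),(430,155,520,250),.018)
M=((hsv[...,0]>125)&(hsv[...,0]<179)&(S>25)).astype(np.uint8);M[:150]=0;M[200:]=0;M[:,:280]=0;M[:,330:]=0
v,u=np.nonzero(M);print("dish",len(u),[ray("top",a,b,.014).round(3) for a,b in((u.min(),v.min()),(u.max(),v.max()))],ray("top",u.mean(),v.mean(),.014).round(3))
print(r.state()['tool_pos'])
```

```text
mat px [102  12 104] bench px [ 75  15 101] spill px [10 10 78] bench [ 73  18 102]
wash 2892 [[181.0, 186.0], [243.0, 186.0], [243.0, 241.0], [181.0, 241.0]] [0.5096 0.3643] [0.178 0.154] 88.6
mat 2771 [[260.0, 159.0], [323.0, 157.0], [326.0, 221.0], [262.0, 223.0]] [0.5742 0.1408] [0.187 0.187] 0.7
spill 3955 [[439.0, 234.0], [447.0, 164.0], [518.0, 172.0], [510.0, 242.0]] [ 0.5219 -0.3894] [0.207 0.202] 82.4
dish 504 [array([0.66 , 0.148, 0.014]), array([0.582, 0.072, 0.014])] [0.622 0.111 0.014]
[0.17364519 0.57397887 0.18571703]
```

Call:
{"method": "carry_out", "body": {"increments": [{"hand": 1, "linear": [-30, -22, -25], "delta_rot": [0, 0, 6]}, {"linear": [-65, -48, -50], "delta_rot": [0, 0, 13]}, {"linear": [-105, -78, -55], "delta_rot": [0, 0, 20]}, {"linear": [-145, -108, -55], "delta_rot": [0, 0, 28]}, {"linear": [-185, -138, -55], "delta_rot": [0, 0, 36]}, {"linear": [-225, -168, -55], "delta_rot": [0, 0, 44]}, {"linear": [-265, -198, -55], "delta_rot": [0, 0, 52]}, {"linear": [-305, -228, -55], "delta_rot": [0, 0, 60]}, {"linear": [-340, -255, -55], "delta_rot": [0, 0, 67]}, {"linear": [-372, -278, -55], "delta_rot": [0, 0, 73.2]}, {"linear": [-372, -278, -55], "delta_rot": [0, 0, 73.2]}, {"linear": [-372, -278, -55], "delta_rot": [0, 0, 73.2]}], "squeeze": 40}}

```text
schema error: expected keys hand, linear, delta_rot
```

Every row needs all three keys.

Call:
{"method": "carry_out", "body": {"increments": [{"hand": 1, "linear": [-30, -22, -25], "delta_rot": [0, 0, 6]}, {"hand": 1, "linear": [-65, -48, -50], "delta_rot": [0, 0, 13]}, {"hand": 1, "linear": [-105, -78, -55], "delta_rot": [0, 0, 20]}, {"hand": 1, "linear": [-145, -108, -55], "delta_rot": [0, 0, 28]}, {"hand": 1, "linear": [-185, -138, -55], "delta_rot": [0, 0, 36]}, {"hand": 1, "linear": [-225, -168, -55], "delta_rot": [0, 0, 44]}, {"hand": 1, "linear": [-265, -198, -55], "delta_rot": [0, 0, 52]}, {"hand": 1, "linear": [-305, -228, -55], "delta_rot": [0, 0, 60]}, {"hand": 1, "linear": [-340, -255, -55], "delta_rot": [0, 0, 67]}, {"hand": 1, "linear": [-372, -278, -55], "delta_rot": [0, 0, 73.2]}, {"hand": 1, "linear": [-372, -278, -55], "delta_rot": [0, 0, 73.2]}, {"hand": 1, "linear": [-372, -278, -55], "delta_rot": [0, 0, 73.2]}], "squeeze": 40}}

```text
time: 1.6
tool_pos: [0.449, 0.2008, 0.2414]
orientation: [0.707, 0.707, -0.0, -0.0]
contact_force: [-0.7, 0.1, 0.8]
finger_gap: 0.995
grasp_force: 0.0
```

Call:
{"method": "carry_out", "body": {"increments": [{"hand": 1, "linear": [-30, 3, 0], "delta_rot": [0, 0, 0]}, {"hand": 1, "linear": [-80, 7, 0], "delta_rot": [0, 0, 0]}, {"hand": 1, "linear": [-135, 12, 0], "delta_rot": [0, 0, 0]}, {"hand": 1, "linear": [-190, 17, 0], "delta_rot": [0, 0, 0]}, {"hand": 1, "linear": [-245, 22, 0], "delta_rot": [0, 0, 0]}, {"hand": 1, "linear": [-300, 27, 0], "delta_rot": [0, 0, 0]}, {"hand": 1, "linear": [-355, 32, 0], "delta_rot": [0, 0, 0]}, {"hand": 1, "linear": [-410, 36, 0], "delta_rot": [0, 0, 0]}, {"hand": 1, "linear": [-465, 41, 0], "delta_rot": [0, 0, 0]}, {"hand": 1, "linear": [-515, 45, 0], "delta_rot": [0, 0, 0]}, {"hand": 1, "linear": [-541, 47, 0], "delta_rot": [0, 0, 0]}, {"hand": 1, "linear": [-541, 47, 0], "delta_rot": [0, 0, 0]}]}}

```text
time: 3.1
tool_pos: [0.4963, -0.3406, 0.2407]
orientation: [0.707, 0.707, -0.0, -0.001]
contact_force: [0.2, 0.5, -0.5]
finger_gap: 0.998
grasp_force: 0.0
```

Call:
{"method": "carry_out", "body": {"increments": [{"hand": 1, "linear": [0, 0, 25], "delta_rot": [0, 0, 0]}, {"hand": 1, "linear": [0, 0, 60], "delta_rot": [0, 0, 0]}, {"hand": 1, "linear": [0, 0, 90], "delta_rot": [0, 0, 0]}, {"hand": 1, "linear": [0, 0, 110], "delta_rot": [0, 0, 0]}, {"hand": 1, "linear": [0, 0, 110], "delta_rot": [0, 0, 0]}, {"hand": 0.1, "linear": [0, 0, 110], "delta_rot": [0, 0, 0]}, {"hand": -0.1, "linear": [0, 0, 110], "delta_rot": [0, 0, 0]}, {"hand": -0.3, "linear": [0, 0, 110], "delta_rot": [0, 0, 0]}, {"hand": -0.5, "linear": [0, 0, 110], "delta_rot": [0, 0, 0]}, {"hand": -0.7, "linear": [0, 0, 110], "delta_rot": [0, 0, 0]}, {"hand": -1, "linear": [0, 0, 110], "delta_rot": [0, 0, 0]}, {"hand": -1, "linear": [0, 0, 110], "delta_rot": [0, 0, 0]}]}}

```text
time: 4.6
tool_pos: [0.496, -0.3405, 0.1317]
orientation: [0.707, 0.707, -0.0, -0.0]
contact_force: [0.0, -0.6, 1.3]
finger_gap: 0.245
grasp_force: 0.0
```

Run:
```python
from h import *
s=r.state();print(s['finger_gap'],s['grasp_force'],s['contact_force'])
p,d=shot("scene","1");a=p[90:220,100:240,::-1];cv2.imwrite("pics/s1.png",cv2.resize(a,None,fx=4,fy=4,interpolation=cv2.INTER_CUBIC))
```

```text
0.24489947838496412 0.0 [ 0.00248356 -0.58402235  1.26096186]
```

View pics/s1.png

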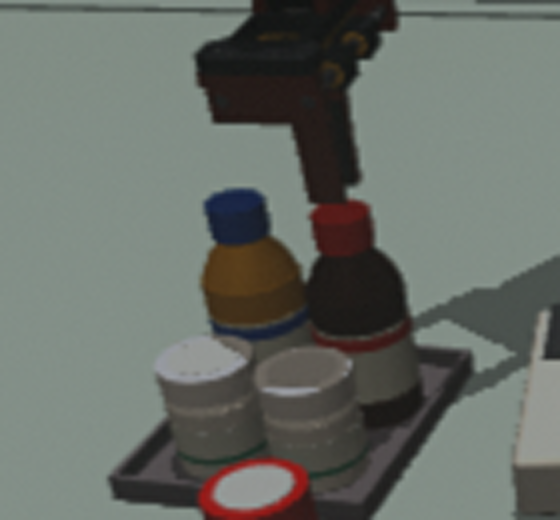

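The crop shows the closed finger tips (330,200) ending at or above the red cap's top (342,210), so nothing was gripped. I'll check the finger height in the depth data.

Run:
```python
from h import *
d=np.load("scene1.npz")["d"];W=cloud("scene",d)
for v in range(118,160,3): print(v,[tuple(W[v,u].round(3)) for u in (178,182,186)])
```

```text
118 [(np.float64(0.578), np.float64(-0.315), np.float64(0.256)), (np.float64(0.567), np.float64(-0.31), np.float64(0.252)), (np.float64(0.482), np.float64(-0.331), np.float64(0.216))]
121 [(np.float64(0.52), np.float64(-0.338), np.float64(0.224)), (np.float64(0.518), np.float64(-0.329), np.float64(0.224)), (np.float64(0.482), np.float64(-0.333), np.float64(0.208))]
124 [(np.float64(0.519), np.float64(-0.34), np.float64(0.216)), (np.float64(0.518), np.float64(-0.331), np.float64(0.216)), (np.float64(0.483), np.float64(-0.334), np.float64(0.2))]
127 [(np.float64(0.52), np.float64(-0.341), np.float64(0.208)), (np.float64(0.516), np.float64(-0.333), np.float64(0.207)), (np.float64(0.485), np.float64(-0.334), np.float64(0.193))]
130 [(np.float64(0.515), np.float64(-0.345), np.float64(0.198)), (np.float64(0.517), np.float64(-0.334), np.float64(0.199)), (np.float64(0.486), np.float64(-0.335), np.float64(0.185))]
133 [(np.float64(0.517), np.float64(-0.345), np.float64(0.191)), (np.float64(0.512), np.float64(-0.337), np.float64(0.189)), (np.float64(0.485), np.float64(-0.337), np.float64(0.176
[... 774 characters left out ...]
64(-0.359), np.float64(0.141)), (np.float64(0.513), np.float64(-0.344), np.float64(0.148)), (np.float64(0.514), np.float64(-0.334), np.float64(0.148))]
151 [(np.float64(0.252), np.float64(-0.46), np.float64(0.002)), (np.float64(0.513), np.float64(-0.346), np.float64(0.139)), (np.float64(0.514), np.float64(-0.335), np.float64(0.14))]
154 [(np.float64(0.268), np.float64(-0.455), np.float64(0.0)), (np.float64(0.512), np.float64(-0.348), np.float64(0.13)), (np.float64(0.51), np.float64(-0.338), np.float64(0.129))]
157 [(np.float64(0.505), np.float64(-0.362), np.float64(0.117)), (np.float64(0.513), np.float64(-0.349), np.float64(0.121)), (np.float64(0.513), np.float64(-0.339), np.float64(0.122))]
```

Run:
```python
from h import *
for n in("scene","top"):
    p,d=shot(n,"1b");W=cloud(n,d);Q=W[(abs(W[...,0]-.496)<.06)&(abs(W[...,1]+.34)<.03)&(W[...,2]>.1)&(d>0)]
    h,_=np.histogram(Q[:,2],bins=np.arange(.1,.3,.01));print(n,h)
    for lo in(.12,.14,.15,.155,.16,.17): 
        q=Q[(Q[:,2]>lo)&(Q[:,2]<lo+.005)]
        if len(q): print(lo,len(q),q.min(0).round(3),q.max(0).round(3))
print(r.state()['joints'].round(4))
```

```text
scene [114  99  71  45  51  95   7  48  51  49  53  50  38  13   0  11  51  79
 110]
0.12 47 [ 0.485 -0.363  0.12 ] [ 0.516 -0.318  0.125]
0.14 29 [ 0.489 -0.359  0.14 ] [ 0.516 -0.323  0.145]
0.15 67 [ 0.479 -0.357  0.15 ] [ 0.514 -0.323  0.155]
0.155 28 [ 0.485 -0.359  0.155] [ 0.513 -0.324  0.157]
0.17 20 [ 0.484 -0.351  0.17 ] [ 0.516 -0.329  0.175]
top [ 84 102  48   9  22  82   1   8   5   6   1   0   1   0   1   4  86  73
 129]
0.12 41 [ 0.475 -0.349  0.12 ] [ 0.517 -0.319  0.125]
0.14 12 [ 0.48  -0.332  0.14 ] [ 0.513 -0.32   0.145]
0.15 53 [ 0.479 -0.358  0.15 ] [ 0.509 -0.322  0.155]
0.155 29 [ 0.487 -0.357  0.155] [ 0.512 -0.321  0.159]
0.17 3 [ 0.486 -0.329  0.171] [ 0.505 -0.329  0.174]
[-0.6582  0.0913  1.3277 -0.      1.7227 -0.6576]
```

Run:
```python
from h import *
for n,t,c in(("scene","0",(.174,.574)),("scene","1",(.496,-.3405)),("top","0",(.174,.574)),("top","1b",(.496,-.3405))):
    d=np.load(n+t+".npz")["d"];W=cloud(n,d);Q=W[(np.hypot(W[...,0]-c[0],W[...,1]-c[1])<.07)&(W[...,2]>.158)&(d>0)]
    h,e=np.histogram(Q[:,2],bins=np.arange(.155,.36,.01));print(n,t,len(Q),list(zip(e.round(3)[:-1],h)),"lowest",np.sort(Q[:,2])[:12].round(3))
```

```text
scene 0 2036 [(np.float64(0.155), np.int64(0)), (np.float64(0.165), np.int64(0)), (np.float64(0.175), np.int64(0)), (np.float64(0.185), np.int64(0)), (np.float64(0.195), np.int64(0)), (np.float64(0.205), np.int64(0)), (np.float64(0.215), np.int64(7)), (np.float64(0.225), np.int64(24)), (np.float64(0.235), np.int64(26)), (np.float64(0.245), np.int64(31)), (np.float64(0.255), np.int64(27)), (np.float64(0.265), np.int64(35)), (np.float64(0.275), np.int64(35)), (np.float64(0.285), np.int64(35)), (np.float64(0.295), np.int64(34)), (np.float64(0.305), np.int64(90)), (np.float64(0.315), np.int64(172)), (np.float64(0.325), np.int64(113)), (np.float64(0.335), np.int64(224)), (np.float64(0.345), np.int64(108))] lowest [0.222 0.223 0.223 0.224 0.224 0.225 0.225 0.225 0.226 0.227 0.227 0.227]
scene 1 4052 [(np.float64(0.155), np.int64(0)), (np.float64(0.165), np.int64(30)), (np.float64(0.175), np.int64(55)), (np.float64(0.185), np.int64(48)), (np.float64(0.195), np.int64(56)), (np.float64(0.205), np.int64(53)), (np.float64(0.215), np.int64(62)), (np.float64(0.225), np.int64(14)), (np.float64(0.2
[... 1362 characters left out ...]
np.float64(0.175), np.int64(9)), (np.float64(0.185), np.int64(6)), (np.float64(0.195), np.int64(2)), (np.float64(0.205), np.int64(0)), (np.float64(0.215), np.int64(0)), (np.float64(0.225), np.int64(1)), (np.float64(0.235), np.int64(1)), (np.float64(0.245), np.int64(5)), (np.float64(0.255), np.int64(82)), (np.float64(0.265), np.int64(166)), (np.float64(0.275), np.int64(44)), (np.float64(0.285), np.int64(391)), (np.float64(0.295), np.int64(16)), (np.float64(0.305), np.int64(1)), (np.float64(0.315), np.int64(0)), (np.float64(0.325), np.int64(3)), (np.float64(0.335), np.int64(77)), (np.float64(0.345), np.int64(41))] lowest [0.158 0.158 0.159 0.169 0.171 0.172 0.174 0.175 0.176 0.177 0.178 0.18 ]
```

Both cameras show the physical finger tips about 37 mm above the reported TCP z, in this pose and at the start. I'll apply that offset from here on: tip = reported z + 0.037.

Call:
{"method": "carry_out", "body": {"increments": [{"hand": 1, "linear": [0, 0, 0], "delta_rot": [0, 0, 0]}, {"hand": 1, "linear": [0, 0, 0], "delta_rot": [0, 0, 0]}, {"hand": 1, "linear": [0, 0, 0], "delta_rot": [0, 0, 0]}, {"hand": 1, "linear": [0, 0, 0], "delta_rot": [0, 0, 0]}, {"hand": 1, "linear": [0, 0, 0], "delta_rot": [0, 0, 0]}, {"hand": 1, "linear": [0, 0, 0], "delta_rot": [0, 0, 0]}, {"hand": 1, "linear": [0, 0, 10], "delta_rot": [0, 0, 0]}, {"hand": 1, "linear": [0, 0, 20], "delta_rot": [0, 0, 0]}, {"hand": 1, "linear": [0, 0, 30], "delta_rot": [0, 0, 0]}, {"hand": 1, "linear": [0, 0, 37], "delta_rot": [0, 0, 0]}, {"hand": 1, "linear": [0, 0, 37], "delta_rot": [0, 0, 0]}]}}

```text
time: 6.12
tool_pos: [0.4956, -0.3402, 0.0937]
orientation: [0.707, 0.707, -0.0, -0.001]
contact_force: [-0.2, 1.0, 0.1]
finger_gap: 1.002
grasp_force: 0.0
```

Run:
```python
from h import *
p,d=shot("scene","2");a=p[90:220,100:240,::-1];cv2.imwrite("pics/s2.png",cv2.resize(a,None,fx=4,fy=4,interpolation=cv2.INTER_CUBIC))
W=cloud("scene",d);print([ (v,W[v,[178,182,186,190]].round(3)[:,[0,2]].tolist()) for v in range(130,165,4)])
```

```text
[(130, [[0.577, 0.227], [0.576, 0.226], [0.561, 0.219], [0.448, 0.168]]), (134, [[0.577, 0.216], [0.577, 0.217], [0.453, 0.159], [0.45, 0.157]]), (138, [[0.554, 0.195], [0.152, 0.002], [0.149, 0.001], [0.452, 0.146]]), (142, [[0.557, 0.186], [0.541, 0.178], [0.495, 0.156], [0.489, 0.153]]), (146, [[0.552, 0.173], [0.548, 0.171], [0.51, 0.152], [0.503, 0.148]]), (150, [[0.55, 0.161], [0.549, 0.16], [0.512, 0.142], [0.509, 0.14]]), (154, [[0.547, 0.148], [0.549, 0.149], [0.512, 0.13], [0.503, 0.125]]), (158, [[0.553, 0.14], [0.55, 0.138], [0.513, 0.119], [0.513, 0.119]]), (162, [[0.514, 0.107], [0.521, 0.111], [0.519, 0.11], [0.519, 0.11]])]
```

View pics/s2.png

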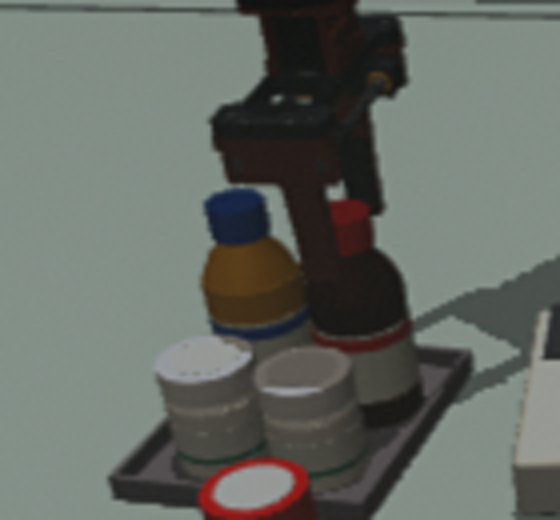

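The crop shows the fingers straddling the red cap at about cap height: front finger at (320,230), back finger at (370,160). Now I'll close.

Call:
{"method": "carry_out", "body": {"increments": [{"hand": 0.2, "linear": [0, 0, 0], "delta_rot": [0, 0, 0]}, {"hand": 0.1, "linear": [0, 0, 0], "delta_rot": [0, 0, 0]}, {"hand": 0, "linear": [0, 0, 0], "delta_rot": [0, 0, 0]}, {"hand": -0.1, "linear": [0, 0, 0], "delta_rot": [0, 0, 0]}, {"hand": -0.2, "linear": [0, 0, 0], "delta_rot": [0, 0, 0]}, {"hand": -1, "linear": [0, 0, 0], "delta_rot": [0, 0, 0]}, {"hand": -1, "linear": [0, 0, 0], "delta_rot": [0, 0, 0]}, {"hand": -1, "linear": [0, 0, 0], "delta_rot": [0, 0, 0]}], "squeeze": 35}}

```text
time: 7.18
tool_pos: [0.4959, -0.3405, 0.0947]
orientation: [0.707, 0.707, -0.0, -0.0]
contact_force: [-0.5, 0.8, -0.7]
finger_gap: 0.426
grasp_force: 35.0
```

Call:
{"method": "carry_out", "body": {"increments": [{"hand": -1, "linear": [0, 0, -4], "delta_rot": [0, 0, 0]}, {"hand": -1, "linear": [0, 0, -15], "delta_rot": [0, 0, 0]}, {"hand": -1, "linear": [0, 0, -35], "delta_rot": [0, 0, 0]}, {"hand": -1, "linear": [0, 0, -60], "delta_rot": [0, 0, 0]}, {"hand": -1, "linear": [3, 0, -85], "delta_rot": [0, 0, 0]}, {"hand": -1, "linear": [15, 0, -100], "delta_rot": [0, 0, 0]}, {"hand": -1, "linear": [35, 0, -105], "delta_rot": [0, 0, 0]}, {"hand": -1, "linear": [65, 1, -105], "delta_rot": [0, 0, 0]}, {"hand": -1, "linear": [100, 3, -105], "delta_rot": [0, 0, 0]}, {"hand": -1, "linear": [140, 5, -105], "delta_rot": [0, 0, 0]}, {"hand": -1, "linear": [180, 8, -105], "delta_rot": [0, 0, 0]}, {"hand": -1, "linear": [215, 10, -105], "delta_rot": [0, 0, 0]}]}}

```text
time: 8.68
tool_pos: [0.5054, -0.1228, 0.199]
orientation: [0.707, 0.707, -0.0, -0.001]
contact_force: [0.3, -0.5, -2.6]
finger_gap: 0.423
grasp_force: 35.0
```

Call:
{"method": "carry_out", "body": {"increments": [{"hand": -1, "linear": [30, 2, 0], "delta_rot": [0, 0, 0]}, {"hand": -1, "linear": [65, 4, 0], "delta_rot": [0, 0, 0]}, {"hand": -1, "linear": [105, 6, 0], "delta_rot": [0, 0, 0]}, {"hand": -1, "linear": [145, 8, 0], "delta_rot": [0, 0, 0]}, {"hand": -1, "linear": [185, 10, 0], "delta_rot": [0, 0, 0]}, {"hand": -1, "linear": [225, 12, 0], "delta_rot": [0, 0, 0]}, {"hand": -1, "linear": [260, 14, 0], "delta_rot": [0, 0, 0]}, {"hand": -1, "linear": [285, 15, 0], "delta_rot": [0, 0, 0]}, {"hand": -1, "linear": [302, 16, 0], "delta_rot": [0, 0, 0]}, {"hand": -1, "linear": [310, 16, 0], "delta_rot": [0, 0, 0]}, {"hand": -1, "linear": [310, 16, 0], "delta_rot": [0, 0, 0]}, {"hand": -1, "linear": [310, 16, 0], "delta_rot": [0, 0, 0]}]}}

```text
time: 10.18
tool_pos: [0.5224, 0.1837, 0.1998]
orientation: [0.708, 0.707, -0.0, 0.0]
contact_force: [-0.5, 0.5, -3.6]
finger_gap: 0.426
grasp_force: 35.0
```

Call:
{"method": "carry_out", "body": {"increments": [{"hand": -1, "linear": [0, 0, 10], "delta_rot": [0, 0, 0]}, {"hand": -1, "linear": [0, 0, 30], "delta_rot": [0, 0, 0]}, {"hand": -1, "linear": [0, 0, 55], "delta_rot": [0, 0, 0]}, {"hand": -1, "linear": [0, 0, 77], "delta_rot": [0, 0, 0]}, {"hand": -1, "linear": [0, 0, 92], "delta_rot": [0, 0, 0]}, {"hand": -1, "linear": [0, 0, 100], "delta_rot": [0, 0, 0]}, {"hand": -1, "linear": [0, 0, 103], "delta_rot": [0, 0, 0]}, {"hand": -1, "linear": [0, 0, 105], "delta_rot": [0, 0, 0]}, {"hand": -1, "linear": [0, 0, 106], "delta_rot": [0, 0, 0]}, {"hand": -1, "linear": [0, 0, 106], "delta_rot": [0, 0, 0]}]}}

```text
time: 11.42
tool_pos: [0.5225, 0.1845, 0.0941]
orientation: [0.707, 0.707, 0.0, 0.0]
contact_force: [-1.0, -0.1, -3.1]
finger_gap: 0.424
grasp_force: 35.0
```

Call:
{"method": "carry_out", "body": {"increments": [{"hand": -1, "linear": [0, 0, 0.5], "delta_rot": [0, 0, 0]}, {"hand": -1, "linear": [0, 0, 1], "delta_rot": [0, 0, 0]}, {"hand": -1, "linear": [0, 0, 1.5], "delta_rot": [0, 0, 0]}, {"hand": -1, "linear": [0, 0, 1.5], "delta_rot": [0, 0, 0]}]}}

```text
time: 11.92
tool_pos: [0.5224, 0.1845, 0.0927]
orientation: [0.707, 0.707, 0.0, 0.0]
contact_force: [0.2, -0.1, -0.9]
finger_gap: 0.424
grasp_force: 35.0
```

Call:
{"method": "carry_out", "body": {"increments": [{"hand": -1, "linear": [0, 0, 0.5], "delta_rot": [0, 0, 0]}, {"hand": -0.1, "linear": [0, 0, 0.5], "delta_rot": [0, 0, 0]}, {"hand": 0, "linear": [0, 0, 0.5], "delta_rot": [0, 0, 0]}, {"hand": 0.2, "linear": [0, 0, 0.5], "delta_rot": [0, 0, 0]}, {"hand": 0.5, "linear": [0, 0, 0.5], "delta_rot": [0, 0, 0]}, {"hand": 0.5, "linear": [0, 0, 0], "delta_rot": [0, 0, 0]}, {"hand": 0.5, "linear": [0, 0, -20], "delta_rot": [0, 0, 0]}, {"hand": 0.5, "linear": [0, 0, -50], "delta_rot": [0, 0, 0]}, {"hand": 0.5, "linear": [-20, 0, -65], "delta_rot": [0, 0, 0]}, {"hand": 0.5, "linear": [-60, -5, -65], "delta_rot": [0, 0, 0]}, {"hand": 0.5, "linear": [-115, -10, -65], "delta_rot": [0, 0, 0]}, {"hand": 0.5, "linear": [-170, -15, -65], "delta_rot": [0, 0, 0]}]}}

```text
time: 13.42
tool_pos: [0.5067, 0.0119, 0.1579]
orientation: [0.707, 0.707, 0.0, 0.001]
contact_force: [-0.2, -0.3, 0.5]
finger_gap: 0.751
grasp_force: 0.0
```

Call:
{"method": "carry_out", "body": {"increments": [{"hand": 0.5, "linear": [-55, -4, 0], "delta_rot": [0, 0, 0]}, {"hand": 0.5, "linear": [-110, -7, 0], "delta_rot": [0, 0, 0]}, {"hand": 0.5, "linear": [-165, -10, 0], "delta_rot": [0, 0, 0]}, {"hand": 0.5, "linear": [-220, -13, 0], "delta_rot": [0, 0, 0]}, {"hand": 0.5, "linear": [-275, -16, 0], "delta_rot": [0, 0, 0]}, {"hand": 0.5, "linear": [-330, -19, 0], "delta_rot": [0, 0, 0]}, {"hand": 0.5, "linear": [-380, -22, 0], "delta_rot": [0, 0, 0]}, {"hand": 0.5, "linear": [-415, -25, 0], "delta_rot": [0, 0, 0]}, {"hand": 0.5, "linear": [-427, -25, 0], "delta_rot": [0, 0, 0]}, {"hand": 0.5, "linear": [-427, -25, 0], "delta_rot": [0, 0, 0]}]}}

```text
time: 14.68
tool_pos: [0.4815, -0.4129, 0.1573]
orientation: [0.708, 0.707, 0.0, -0.0]
contact_force: [-0.7, 0.1, 0.1]
finger_gap: 0.748
grasp_force: 0.0
```

Run:
```python
from h import *
p,d=shot("top","3");W=cloud("top",d);X,Y,Z=W[...,0],W[...,1],W[...,2]
for n,x,y,z in(("red",.522,.185,.152),):
    M=(np.hypot(X-x,Y-y)<.03)&(abs(Z-z)<.004);c,rr=cv2.minEnclosingCircle(np.float32(W[M][:,:2]));print(n,M.sum(),c,rr,Z[M].mean())
s=r.state();print(s['tool_pos'],s['contact_force'])
```

```text
red 153 (0.5230120420455933, 0.18364264070987701) 0.01889287680387497 0.15219657895160957
[ 0.48187489 -0.41201629  0.15747781] [0.33246427 0.21457676 0.80112984]
```

Call:
{"method": "carry_out", "body": {"increments": [{"hand": 0.5, "linear": [0, 1, 20], "delta_rot": [0, 0, 0]}, {"hand": 0.5, "linear": [0, 1, 45], "delta_rot": [0, 0, 0]}, {"hand": 0.5, "linear": [0, 1, 63], "delta_rot": [0, 0, 0]}, {"hand": 0.5, "linear": [0, 1, 63], "delta_rot": [0, 0, 0]}, {"hand": 0.2, "linear": [0, 1, 63], "delta_rot": [0, 0, 0]}, {"hand": 0, "linear": [0, 1, 63], "delta_rot": [0, 0, 0]}, {"hand": -0.1, "linear": [0, 1, 63], "delta_rot": [0, 0, 0]}, {"hand": -0.2, "linear": [0, 1, 63], "delta_rot": [0, 0, 0]}, {"hand": -1, "linear": [0, 1, 63], "delta_rot": [0, 0, 0]}, {"hand": -1, "linear": [0, 1, 63], "delta_rot": [0, 0, 0]}, {"hand": -1, "linear": [0, 1, 63], "delta_rot": [0, 0, 0]}]}}

```text
time: 16.1
tool_pos: [0.483, -0.4128, 0.095]
orientation: [0.707, 0.707, -0.0, 0.0]
contact_force: [-2.7, -0.2, 6.0]
finger_gap: 0.423
grasp_force: 35.0
```

Call:
{"method": "carry_out", "body": {"increments": [{"hand": -1, "linear": [0, 0, -4], "delta_rot": [0, 0, 0]}, {"hand": -1, "linear": [0, 0, -15], "delta_rot": [0, 0, 0]}, {"hand": -1, "linear": [0, 0, -35], "delta_rot": [0, 0, 0]}, {"hand": -1, "linear": [0, 0, -60], "delta_rot": [0, 0, 0]}, {"hand": -1, "linear": [3, 0, -85], "delta_rot": [0, 0, 0]}, {"hand": -1, "linear": [15, 0, -100], "delta_rot": [0, 0, 0]}, {"hand": -1, "linear": [35, 1, -105], "delta_rot": [0, 0, 0]}, {"hand": -1, "linear": [65, 3, -105], "delta_rot": [0, 0, 0]}, {"hand": -1, "linear": [100, 6, -105], "delta_rot": [0, 0, 0]}, {"hand": -1, "linear": [140, 9, -105], "delta_rot": [0, 0, 0]}, {"hand": -1, "linear": [180, 12, -105], "delta_rot": [0, 0, 0]}, {"hand": -1, "linear": [215, 15, -105], "delta_rot": [0, 0, 0]}]}}

```text
time: 17.6
tool_pos: [0.4975, -0.1946, 0.1985]
orientation: [0.707, 0.707, 0.0, -0.001]
contact_force: [-0.3, 0.9, -4.0]
finger_gap: 0.425
grasp_force: 35.0
```

Call:
{"method": "carry_out", "body": {"increments": [{"hand": -1, "linear": [30, 3, 0], "delta_rot": [0, 0, 0]}, {"hand": -1, "linear": [65, 6, 0], "delta_rot": [0, 0, 0]}, {"hand": -1, "linear": [105, 9, 0], "delta_rot": [0, 0, 0]}, {"hand": -1, "linear": [145, 12, 0], "delta_rot": [0, 0, 0]}, {"hand": -1, "linear": [185, 15, 0], "delta_rot": [0, 0, 0]}, {"hand": -1, "linear": [220, 18, 0], "delta_rot": [0, 0, 0]}, {"hand": -1, "linear": [250, 21, 0], "delta_rot": [0, 0, 0]}, {"hand": -1, "linear": [273, 23, 0], "delta_rot": [0, 0, 0]}, {"hand": -1, "linear": [288, 24, 0], "delta_rot": [0, 0, 0]}, {"hand": -1, "linear": [293, 24, 0], "delta_rot": [0, 0, 0]}, {"hand": -1, "linear": [293, 24, 0], "delta_rot": [0, 0, 0]}, {"hand": -1, "linear": [293, 24, 0], "delta_rot": [0, 0, 0]}]}}

```text
time: 19.1
tool_pos: [0.5222, 0.0948, 0.1993]
orientation: [0.708, 0.707, -0.0, 0.0]
contact_force: [0.6, 0.5, -3.8]
finger_gap: 0.431
grasp_force: 35.0
```

Call:
{"method": "carry_out", "body": {"increments": [{"hand": -1, "linear": [0, 0, 10], "delta_rot": [0, 0, 0]}, {"hand": -1, "linear": [0, 0, 30], "delta_rot": [0, 0, 0]}, {"hand": -1, "linear": [0, 0, 55], "delta_rot": [0, 0, 0]}, {"hand": -1, "linear": [0, 0, 77], "delta_rot": [0, 0, 0]}, {"hand": -1, "linear": [0, 0, 92], "delta_rot": [0, 0, 0]}, {"hand": -1, "linear": [0, 0, 100], "delta_rot": [0, 0, 0]}, {"hand": -1, "linear": [0, 0, 103], "delta_rot": [0, 0, 0]}, {"hand": -1, "linear": [0, 0, 105], "delta_rot": [0, 0, 0]}, {"hand": -1, "linear": [0, 0, 106], "delta_rot": [0, 0, 0]}, {"hand": -1, "linear": [0, 0, 106.5], "delta_rot": [0, 0, 0]}, {"hand": -1, "linear": [0, 0, 107], "delta_rot": [0, 0, 0]}, {"hand": -1, "linear": [0, 0, 107], "delta_rot": [0, 0, 0]}]}}

```text
time: 20.6
tool_pos: [0.5225, 0.0955, 0.093]
orientation: [0.707, 0.707, 0.0, 0.0]
contact_force: [-1.2, -0.7, -0.3]
finger_gap: 0.428
grasp_force: 35.0
```

Call:
{"method": "carry_out", "body": {"increments": [{"hand": -1, "linear": [0, 0, 0.5], "delta_rot": [0, 0, 0]}, {"hand": -0.1, "linear": [0, 0, 0.5], "delta_rot": [0, 0, 0]}, {"hand": 0, "linear": [0, 0, 0.5], "delta_rot": [0, 0, 0]}, {"hand": 0.2, "linear": [0, 0, 0.5], "delta_rot": [0, 0, 0]}, {"hand": 0.5, "linear": [0, 0, 0.5], "delta_rot": [0, 0, 0]}, {"hand": 0.5, "linear": [0, 0, 0], "delta_rot": [0, 0, 0]}, {"hand": 0.5, "linear": [0, 0, -20], "delta_rot": [0, 0, 0]}, {"hand": 1, "linear": [0, 0, -50], "delta_rot": [0, 0, 0]}, {"hand": 1, "linear": [-20, 0, -65], "delta_rot": [0, 0, 0]}, {"hand": 1, "linear": [-60, 6, -65], "delta_rot": [0, 0, 0]}, {"hand": 1, "linear": [-110, 12, -65], "delta_rot": [0, 0, 0]}, {"hand": 1, "linear": [-160, 18, -65], "delta_rot": [0, 0, 0]}]}}

```text
time: 22.1
tool_pos: [0.5406, -0.066, 0.1592]
orientation: [0.707, 0.707, 0.001, 0.001]
contact_force: [-0.1, -0.1, -0.2]
finger_gap: 1.001
grasp_force: 0.0
```

Call:
{"method": "carry_out", "body": {"increments": [{"hand": 1, "linear": [-55, 6, 0], "delta_rot": [0, 0, 0]}, {"hand": 1, "linear": [-110, 12, 0], "delta_rot": [0, 0, 0]}, {"hand": 1, "linear": [-165, 18, 0], "delta_rot": [0, 0, 0]}, {"hand": 1, "linear": [-215, 24, 0], "delta_rot": [0, 0, 0]}, {"hand": 1, "linear": [-260, 29, 0], "delta_rot": [0, 0, 0]}, {"hand": 1, "linear": [-285, 30, 0], "delta_rot": [0, 0, 0]}, {"hand": 1, "linear": [-290, 30, 0], "delta_rot": [0, 0, 0]}, {"hand": 1, "linear": [-290, 30, 0], "delta_rot": [0, 0, 0]}]}}

```text
time: 23.1
tool_pos: [0.5702, -0.3542, 0.158]
orientation: [0.707, 0.707, 0.0, 0.0]
contact_force: [0.2, 0.1, -0.3]
finger_gap: 1.0
grasp_force: 0.0
```

Run:
```python
from h import *
p,d=shot("scene","4");W=cloud("scene",d);X,Y,Z=W[...,0],W[...,1],W[...,2]
for n,x,y,z in(("red",.522,.185,.152),("blue",.522,.095,.152),("jarA",.571,-.355,.08),("jarB",.5585,-.422,.08)):
    M=(np.hypot(X-x,Y-y)<.035)&(abs(Z-z)<.004);c,rr=cv2.minEnclosingCircle(np.float32(W[M][:,:2]));print(n,M.sum(),np.round(c,4),rr,Z[M].mean())
s=r.state();print(s['tool_pos'],s['contact_force'])
cv2.imwrite("pics/s4.png",p[:,:,::-1])
```

```text
red 98 [0.522  0.1836] 0.019605502486228943 0.15220481894502666
blue 97 [0.5232 0.0943] 0.018975039944052696 0.15217814653648679
jarA 264 [ 0.5712 -0.3567] 0.03153588995337486 0.08070505474759868
jarB 259 [ 0.5584 -0.4219] 0.03100845403969288 0.08074159853796828
[ 0.57032468 -0.3536762   0.15805327] [-1.028114   -0.19783227 -0.2177737 ]
```

View pics/s4.png

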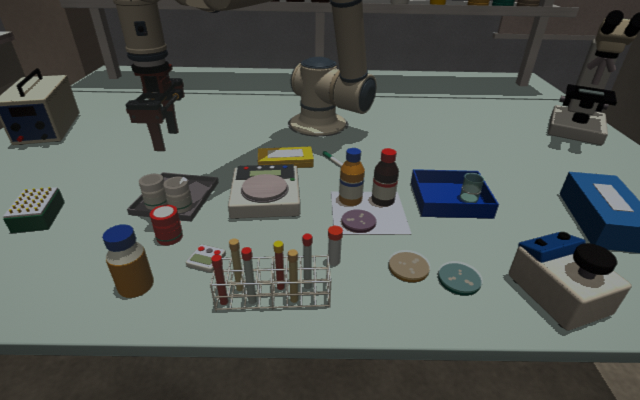

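The picture shows both bottles upright on the mat, blue at (352,178) and red at (386,180), and the jars untouched at (152,190) and (177,193). Now descending on jar A.

Call:
{"method": "carry_out", "body": {"increments": [{"hand": 1, "linear": [-1, 1, 20], "delta_rot": [0, 0, 0]}, {"hand": 1, "linear": [-1, 1, 55], "delta_rot": [0, 0, 0]}, {"hand": 1, "linear": [-1, 1, 90], "delta_rot": [0, 0, 0]}, {"hand": 1, "linear": [-1, 1, 120], "delta_rot": [0, 0, 0]}, {"hand": 1, "linear": [-1, 1, 145], "delta_rot": [0, 0, 0]}, {"hand": 1, "linear": [-1, 1, 160], "delta_rot": [0, 0, 0]}, {"hand": 1, "linear": [-1, 1, 160], "delta_rot": [0, 0, 0]}]}}

```text
time: 24.02
tool_pos: [0.5701, -0.3544, -0.0047]
orientation: [0.707, 0.707, -0.0, -0.002]
contact_force: [0.3, 1.1, -0.4]
finger_gap: 0.999
grasp_force: 0.0
```

Call:
{"method": "carry_out", "body": {"increments": [{"hand": 0.7, "linear": [0, 0, 0], "delta_rot": [0, 0, 0]}, {"hand": 0.5, "linear": [0, 0, 0], "delta_rot": [0, 0, 0]}, {"hand": 0.4, "linear": [0, 0, 0], "delta_rot": [0, 0, 0]}, {"hand": 0.35, "linear": [0, 0, 0], "delta_rot": [0, 0, 0]}, {"hand": 0.3, "linear": [0, 0, 0], "delta_rot": [0, 0, 0]}, {"hand": 0, "linear": [0, 0, 0], "delta_rot": [0, 0, 0]}, {"hand": -1, "linear": [0, 0, 0], "delta_rot": [0, 0, 0]}, {"hand": -1, "linear": [0, 0, 0], "delta_rot": [0, 0, 0]}], "squeeze": 25}}

```text
time: 25.02
tool_pos: [0.5709, -0.3559, -0.002]
orientation: [0.707, 0.707, -0.0, 0.0]
contact_force: [-2.7, -0.4, 5.0]
finger_gap: 0.682
grasp_force: 25.0
```

Call:
{"method": "carry_out", "body": {"increments": [{"hand": -1, "linear": [0, 0, -4], "delta_rot": [0, 0, 0]}, {"hand": -1, "linear": [0, 0, -15], "delta_rot": [0, 0, 0]}, {"hand": -1, "linear": [0, 0, -35], "delta_rot": [0, 0, 0]}, {"hand": -1, "linear": [0, 0, -60], "delta_rot": [0, 0, 0]}, {"hand": -1, "linear": [0, 0, -85], "delta_rot": [0, 0, 0]}, {"hand": -1, "linear": [0, 0, -105], "delta_rot": [0, 0, 0]}, {"hand": -1, "linear": [0, 0, -117], "delta_rot": [0, 0, 0]}, {"hand": -1, "linear": [0, 0, -120], "delta_rot": [0, 0, 0]}, {"hand": -1, "linear": [0, 0, -120], "delta_rot": [0, 0, 0]}, {"hand": -1, "linear": [0, 0, -120], "delta_rot": [0, 0, 0]}]}}

```text
time: 26.28
tool_pos: [0.5706, -0.3553, 0.1158]
orientation: [0.707, 0.707, -0.0, -0.001]
contact_force: [0.1, -0.4, -3.5]
finger_gap: 0.684
grasp_force: 25.0
```

Run:
```python
from h import *
F=[]
for i in range(12):
    r.grab_frame("top") if i%2 else 0; F.append(r.state()['contact_force'][2])
print(np.mean(F),np.round(F,2))
```

```text
-2.9515850152442256 [-3.51 -2.71 -2.71 -2.54 -2.54 -2.87 -2.87 -2.62 -2.62 -3.48 -3.48 -3.49]
```

Jar A weighs about 3 N, so it is the full one. It goes to the pan.

Call:
{"method": "carry_out", "body": {"increments": [{"hand": -1, "linear": [8, -1, 0], "delta_rot": [0, 0, 0]}, {"hand": -1, "linear": [28, -3, 0], "delta_rot": [0, 0, 0]}, {"hand": -1, "linear": [58, -6, 0], "delta_rot": [0, 0, 0]}, {"hand": -1, "linear": [95, -9, 0], "delta_rot": [0, 0, 0]}, {"hand": -1, "linear": [132, -12, 0], "delta_rot": [0, 0, 0]}, {"hand": -1, "linear": [168, -15, 0], "delta_rot": [0, 0, 0]}, {"hand": -1, "linear": [198, -18, 0], "delta_rot": [0, 0, 0]}, {"hand": -1, "linear": [216, -19, 0], "delta_rot": [0, 0, 0]}, {"hand": -1, "linear": [222, -19, 0], "delta_rot": [0, 0, 0]}, {"hand": -1, "linear": [222, -19, 0], "delta_rot": [0, 0, 0]}, {"hand": -1, "linear": [222, -19, 0], "delta_rot": [0, 0, 0]}]}}

```text
time: 27.95
tool_pos: [0.5521, -0.1345, 0.1171]
orientation: [0.708, 0.707, -0.0, 0.0]
contact_force: [0.9, -0.4, -2.9]
finger_gap: 0.676
grasp_force: 25.0
```

Call:
{"method": "carry_out", "body": {"increments": [{"hand": -1, "linear": [0, 0, 8], "delta_rot": [0, 0, 0]}, {"hand": -1, "linear": [0, 0, 22], "delta_rot": [0, 0, 0]}, {"hand": -1, "linear": [0, 0, 38], "delta_rot": [0, 0, 0]}, {"hand": -1, "linear": [0, 0, 50], "delta_rot": [0, 0, 0]}, {"hand": -1, "linear": [0, 0, 56], "delta_rot": [0, 0, 0]}, {"hand": -1, "linear": [0, 0, 59], "delta_rot": [0, 0, 0]}, {"hand": -1, "linear": [0, 0, 60.5], "delta_rot": [0, 0, 0]}, {"hand": -1, "linear": [0, 0, 61.5], "delta_rot": [0, 0, 0]}, {"hand": -1, "linear": [0, 0, 61.5], "delta_rot": [0, 0, 0]}]}}

```text
time: 29.08
tool_pos: [0.5523, -0.1336, 0.056]
orientation: [0.707, 0.707, 0.0, 0.0]
contact_force: [0.1, -0.5, -2.6]
finger_gap: 0.677
grasp_force: 25.0
```

Call:
{"method": "carry_out", "body": {"increments": [{"hand": -1, "linear": [0, 0, 0.5], "delta_rot": [0, 0, 0]}, {"hand": -1, "linear": [0, 0, 1], "delta_rot": [0, 0, 0]}, {"hand": -1, "linear": [0, 0, 1], "delta_rot": [0, 0, 0]}]}}

```text
time: 29.45
tool_pos: [0.5524, -0.1336, 0.056]
orientation: [0.707, 0.707, 0.0, 0.001]
contact_force: [-3.3, 0.7, 6.6]
finger_gap: 0.679
grasp_force: 25.0
```

Call:
{"method": "carry_out", "body": {"increments": [{"hand": 0.38, "linear": [0, 0, 1], "delta_rot": [0, 0, 0]}, {"hand": 0.45, "linear": [0, 0, 1], "delta_rot": [0, 0, 0]}, {"hand": 0.7, "linear": [0, 0, 1], "delta_rot": [0, 0, 0]}, {"hand": 1, "linear": [0, 0, 1], "delta_rot": [0, 0, 0]}, {"hand": 1, "linear": [0, 0, 0], "delta_rot": [0, 0, 0]}, {"hand": 1, "linear": [0, 0, -25], "delta_rot": [0, 0, 0]}, {"hand": 1, "linear": [0, 0, -60], "delta_rot": [0, 0, 0]}, {"hand": 1, "linear": [-20, 0, -75], "delta_rot": [0, 0, 0]}, {"hand": 1, "linear": [-60, 1, -75], "delta_rot": [0, 0, 0]}, {"hand": 1, "linear": [-110, 3, -75], "delta_rot": [0, 0, 0]}, {"hand": 1, "linear": [-165, 4, -75], "delta_rot": [0, 0, 0]}, {"hand": 1, "linear": [-215, 5, -75], "delta_rot": [0, 0, 0]}]}}

```text
time: 30.95
tool_pos: [0.5569, -0.3504, 0.1298]
orientation: [0.707, 0.707, 0.0, 0.0]
contact_force: [0.1, -0.2, 0.4]
finger_gap: 1.0
grasp_force: 0.0
```

Call:
{"method": "carry_out", "body": {"increments": [{"hand": 1, "linear": [-40, 1, 0], "delta_rot": [0, 0, 0]}, {"hand": 1, "linear": [-65, 2, 0], "delta_rot": [0, 0, 0]}, {"hand": 1, "linear": [-74, 2, 0], "delta_rot": [0, 0, 0]}, {"hand": 1, "linear": [-74, 2, 0], "delta_rot": [0, 0, 0]}, {"hand": 1, "linear": [-74, 2, 0], "delta_rot": [0, 0, 0]}]}}

```text
time: 31.58
tool_pos: [0.5593, -0.4215, 0.1301]
orientation: [0.707, 0.707, 0.0, 0.0]
contact_force: [0.5, 1.3, 0.4]
finger_gap: 1.0
grasp_force: 0.0
```

Run:
```python
from h import *
for n in("top","scene"):
    p,d=shot(n,"5");W=cloud(n,d);X,Y,Z=W[...,0],W[...,1],W[...,2]
    for nm,x,y,z,R in(("jarA",.551,-.134,.138,.035),("jarB",.5585,-.422,.08,.035)):
        M=(np.hypot(X-x,Y-y)<R)&(abs(Z-z)<.004)
        if M.sum()>5: c,rr=cv2.minEnclosingCircle(np.float32(W[M][:,:2]));print(n,nm,M.sum(),np.round(c,4),rr,Z[M].mean())
    M=(np.hypot(X-.551,Y+.134)<.061)&(abs(Z-.0625)<.002)
s=r.state();print(s['tool_pos'],s['contact_force'])
p=np.load("top5.npz")["p"];q=np.load("top0.npz")["p"]
cv2.imwrite("pics/t5.png",np.hstack([cv2.resize(a[150:260,340:450,::-1],(400,400),interpolation=cv2.INTER_CUBIC) for a in(q,p)]))
# pan circle from colour-depth at start: front (z 62) top view boundary points
d=np.load("top0.npz")["d"];W=cloud("top",d);M=(abs(W[...,2]-.0625)<.0022)&(np.hypot(W[...,0]-.551,W[...,1]+.134)<.07)
B=W[M]; print("pan bbox mid",[(np.percentile(B[:,i],.5)+np.percentile(B[:,i],99.5))/2 for i in(0,1)])
```

```text
top jarA 375 [ 0.5531 -0.1329] 0.030036604031920433 0.1384914106556951
top jarB 352 [ 0.5589 -0.4213] 0.030228877440094948 0.08005514716534658
scene jarA 245 [ 0.5548 -0.1338] 0.030220728367567062 0.1386097929623627
scene jarB 263 [ 0.5595 -0.4215] 0.030637120828032494 0.0807361014888438
[ 0.55937864 -0.42150795  0.13020743] [0.08683435 0.22533736 0.13876461]
pan bbox mid [np.float64(0.5514572101231987), np.float64(-0.13327766543806635)]
```

View pics/t5.png

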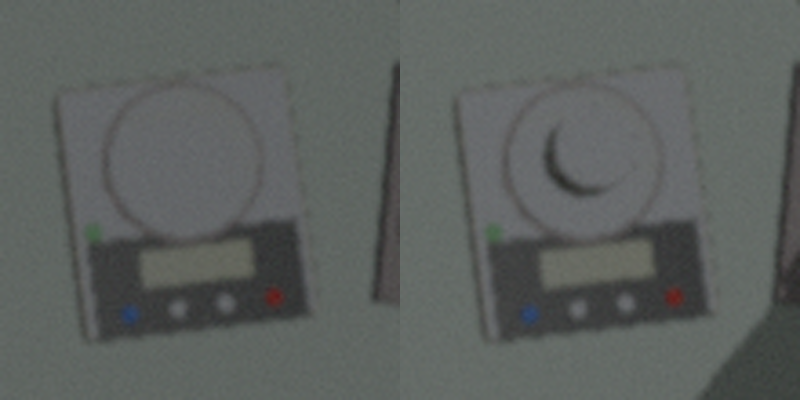

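The crop shows jar A standing inside the pan circle, about 3 mm from its centre. Next is jar B.

Call:
{"method": "carry_out", "body": {"increments": [{"hand": 1, "linear": [0, 0, 20], "delta_rot": [0, 0, 0]}, {"hand": 1, "linear": [0, 0, 55], "delta_rot": [0, 0, 0]}, {"hand": 1, "linear": [0, 0, 90], "delta_rot": [0, 0, 0]}, {"hand": 1, "linear": [0, 0, 120], "delta_rot": [0, 0, 0]}, {"hand": 1, "linear": [0, 0, 133], "delta_rot": [0, 0, 0]}, {"hand": 0.7, "linear": [0, 0, 133], "delta_rot": [0, 0, 0]}, {"hand": 0.5, "linear": [0, 0, 133], "delta_rot": [0, 0, 0]}, {"hand": 0.4, "linear": [0, 0, 133], "delta_rot": [0, 0, 0]}, {"hand": 0.3, "linear": [0, 0, 133], "delta_rot": [0, 0, 0]}, {"hand": 0, "linear": [0, 0, 133], "delta_rot": [0, 0, 0]}, {"hand": -1, "linear": [0, 0, 133], "delta_rot": [0, 0, 0]}, {"hand": -1, "linear": [0, 0, 133], "delta_rot": [0, 0, 0]}], "squeeze": 15}}

```text
time: 33.17
tool_pos: [0.5596, -0.4232, -0.0016]
orientation: [0.707, 0.707, 0.0, 0.001]
contact_force: [-0.8, 0.9, 6.1]
finger_gap: 0.678
grasp_force: 15.0
```

Call:
{"method": "carry_out", "body": {"increments": [{"hand": -1, "linear": [0, 0, -4], "delta_rot": [0, 0, 0]}, {"hand": -1, "linear": [0, 0, -15], "delta_rot": [0, 0, 0]}, {"hand": -1, "linear": [0, 0, -40], "delta_rot": [0, 0, 0]}, {"hand": -1, "linear": [0, 0, -70], "delta_rot": [0, 0, 0]}, {"hand": -1, "linear": [0, 0, -105], "delta_rot": [0, 0, 0]}, {"hand": -1, "linear": [0, 0, -140], "delta_rot": [0, 0, 0]}, {"hand": -1, "linear": [0, 0, -170], "delta_rot": [0, 0, 0]}, {"hand": -1, "linear": [0, 0, -190], "delta_rot": [0, 0, 0]}, {"hand": -1, "linear": [0, 0, -200], "delta_rot": [0, 0, 0]}, {"hand": -1, "linear": [0, 0, -200], "delta_rot": [0, 0, 0]}, {"hand": -1, "linear": [0, 0, -200], "delta_rot": [0, 0, 0]}]}}

```text
time: 34.55
tool_pos: [0.5587, -0.4224, 0.1952]
orientation: [0.707, 0.707, -0.0, -0.001]
contact_force: [0.4, 0.1, -1.2]
finger_gap: 0.682
grasp_force: 15.0
```

Call:
{"method": "carry_out", "body": {"increments": [{"hand": -1, "linear": [10, -1, 0], "delta_rot": [0, 0, 0]}, {"hand": -1, "linear": [30, -2, 0], "delta_rot": [0, 0, 0]}, {"hand": -1, "linear": [60, -4, 0], "delta_rot": [0, 0, 0]}, {"hand": -1, "linear": [98, -6, 0], "delta_rot": [0, 0, 0]}, {"hand": -1, "linear": [138, -9, 0], "delta_rot": [0, 0, 0]}, {"hand": -1, "linear": [178, -12, 0], "delta_rot": [0, 0, 0]}, {"hand": -1, "linear": [218, -15, 0], "delta_rot": [0, 0, 0]}, {"hand": -1, "linear": [258, -18, 0], "delta_rot": [0, 0, 0]}, {"hand": -1, "linear": [298, -21, 0], "delta_rot": [0, 0, 0]}, {"hand": -1, "linear": [338, -24, 0], "delta_rot": [0, 0, 0]}, {"hand": -1, "linear": [378, -26, 0], "delta_rot": [0, 0, 0]}, {"hand": -1, "linear": [415, -28, 0], "delta_rot": [0, 0, 0]}]}}

```text
time: 36.05
tool_pos: [0.5303, -0.0057, 0.1962]
orientation: [0.707, 0.707, -0.0, -0.0]
contact_force: [0.5, 0.5, -0.3]
finger_gap: 0.685
grasp_force: 15.0
```

Call:
{"method": "carry_out", "body": {"increments": [{"hand": -1, "linear": [36, -3, 0], "delta_rot": [0, 0, 0]}, {"hand": -1, "linear": [76, -5, 0], "delta_rot": [0, 0, 0]}, {"hand": -1, "linear": [116, -8, 0], "delta_rot": [0, 0, 0]}, {"hand": -1, "linear": [156, -11, 0], "delta_rot": [0, 0, 0]}, {"hand": -1, "linear": [196, -14, 0], "delta_rot": [0, 0, 0]}, {"hand": -1, "linear": [234, -16, 0], "delta_rot": [0, 0, 0]}, {"hand": -1, "linear": [268, -18, 0], "delta_rot": [0, 0, 0]}, {"hand": -1, "linear": [298, -20, 0], "delta_rot": [0, 0, 0]}, {"hand": -1, "linear": [317, -21, 0], "delta_rot": [0, 0, 0]}, {"hand": -1, "linear": [325, -21, 0], "delta_rot": [0, 0, 0]}, {"hand": -1, "linear": [325, -21, 0], "delta_rot": [0, 0, 0]}, {"hand": -1, "linear": [325, -21, 0], "delta_rot": [0, 0, 0]}]}}

```text
time: 37.55
tool_pos: [0.5106, 0.3166, 0.1969]
orientation: [0.708, 0.707, -0.0, 0.0]
contact_force: [0.3, 0.3, -0.2]
finger_gap: 0.685
grasp_force: 15.0
```

Call:
{"method": "carry_out", "body": {"increments": [{"hand": -1, "linear": [0, 0, 10], "delta_rot": [0, 0, 0]}, {"hand": -1, "linear": [0, 0, 35], "delta_rot": [0, 0, 0]}, {"hand": -1, "linear": [0, 0, 70], "delta_rot": [0, 0, 0]}, {"hand": -1, "linear": [0, 0, 105], "delta_rot": [0, 0, 0]}, {"hand": -1, "linear": [0, 0, 140], "delta_rot": [0, 0, 0]}, {"hand": -1, "linear": [0, 0, 165], "delta_rot": [0, 0, 0]}, {"hand": -1, "linear": [0, 0, 182], "delta_rot": [0, 0, 0]}, {"hand": -1, "linear": [0, 0, 192], "delta_rot": [0, 0, 0]}, {"hand": -1, "linear": [0, 0, 197], "delta_rot": [0, 0, 0]}, {"hand": -1, "linear": [0, 0, 199], "delta_rot": [0, 0, 0]}, {"hand": -1, "linear": [0, 0, 199], "delta_rot": [0, 0, 0]}]}}

```text
time: 38.92
tool_pos: [0.5109, 0.3178, -0.0014]
orientation: [0.707, 0.707, 0.001, 0.0]
contact_force: [0.1, 1.0, -0.1]
finger_gap: 0.681
grasp_force: 15.0
```

Call:
{"method": "carry_out", "body": {"increments": [{"hand": -1, "linear": [0, 0, 0.5], "delta_rot": [0, 0, 0]}, {"hand": -1, "linear": [0, 0, 1], "delta_rot": [0, 0, 0]}, {"hand": -1, "linear": [0, 0, 1.5], "delta_rot": [0, 0, 0]}, {"hand": -1, "linear": [0, 0, 1.5], "delta_rot": [0, 0, 0]}]}}

```text
time: 39.42
tool_pos: [0.5109, 0.3179, -0.0016]
orientation: [0.707, 0.707, 0.001, 0.0]
contact_force: [-2.3, -1.1, 8.8]
finger_gap: 0.68
grasp_force: 15.0
```

Call:
{"method": "carry_out", "body": {"increments": [{"hand": 0.38, "linear": [0, 0, 1], "delta_rot": [0, 0, 0]}, {"hand": 0.45, "linear": [0, 0, 1], "delta_rot": [0, 0, 0]}, {"hand": 0.65, "linear": [0, 0, 0], "delta_rot": [0, 0, 0]}, {"hand": 0.7, "linear": [0, 0, 0], "delta_rot": [0, 0, 0]}, {"hand": 0.7, "linear": [0, 0, -20], "delta_rot": [0, 0, 0]}, {"hand": 0.7, "linear": [0, 0, -60], "delta_rot": [0, 0, 0]}, {"hand": 0.7, "linear": [0, 0, -110], "delta_rot": [0, 0, 0]}, {"hand": 0.5, "linear": [0, 0, -150], "delta_rot": [0, 0, 0]}, {"hand": 0.5, "linear": [-15, 0, -165], "delta_rot": [0, 0, 0]}, {"hand": 0.5, "linear": [-50, 3, -165], "delta_rot": [0, 0, 0]}, {"hand": 0.5, "linear": [-100, 6, -165], "delta_rot": [0, 0, 0]}, {"hand": 0.5, "linear": [-150, 9, -165], "delta_rot": [0, 0, 0]}], "squeeze": 35}}

```text
time: 40.92
tool_pos: [0.5186, 0.1652, 0.1603]
orientation: [0.707, 0.707, -0.001, -0.0]
contact_force: [0.3, -0.0, 0.7]
finger_gap: 0.75
grasp_force: 0.0
```

Call:
{"method": "carry_out", "body": {"increments": [{"hand": 0.5, "linear": [-40, 2, 0], "delta_rot": [0, 0, 0]}, {"hand": 0.5, "linear": [-65, 3, 0], "delta_rot": [0, 0, 0]}, {"hand": 0.5, "linear": [-73, 3, 0], "delta_rot": [0, 0, 0]}, {"hand": 0.5, "linear": [-73, 3, 0], "delta_rot": [0, 0, 0]}, {"hand": 0.5, "linear": [-73, 3, 0], "delta_rot": [0, 0, 0]}]}}

```text
time: 41.55
tool_pos: [0.5221, 0.0952, 0.161]
orientation: [0.707, 0.707, -0.0, -0.0]
contact_force: [-0.5, -0.8, -0.2]
finger_gap: 0.75
grasp_force: 0.0
```

Run:
```python
from h import *
p,d=shot("scene","6");cv2.imwrite("pics/s6.png",cv2.resize(p[120:260,220:520,::-1],None,fx=2.6,fy=2.6,interpolation=cv2.INTER_CUBIC))
for n,t in(("scene",6),("top",6)):
    if n=="top": p,d=shot("top","6")
    W=cloud(n,d);X,Y,Z=W[...,0],W[...,1],W[...,2]
    for nm,x,y,z in(("jarB",.511,.318,.08),("beaker",.511,.424,.07),("red",.522,.184,.152),("blue",.523,.095,.152)):
        M=(np.hypot(X-x,Y-y)<.035)&(abs(Z-z)<.004)
        if M.sum()>5: c,rr=cv2.minEnclosingCircle(np.float32(W[M][:,:2]));print(n,nm,M.sum(),np.round(c,4),round(rr,4),Z[M].mean().round(4))
s=r.state();print(s['tool_pos'],s['contact_force'])
```

```text
scene jarB 230 [0.5112 0.3154] 0.032 0.0803
scene beaker 102 [0.5096 0.4231] 0.0273 0.0698
scene red 99 [0.5224 0.1829] 0.02 0.1521
scene blue 98 [0.5236 0.0939] 0.0206 0.152
top jarB 347 [0.5122 0.318 ] 0.0299 0.0805
top beaker 73 [0.5111 0.4253] 0.0264 0.0704
[0.52212804 0.09534512 0.1611077 ] [-0.07404697  0.10958565  0.63655297]
```

View pics/s6.png

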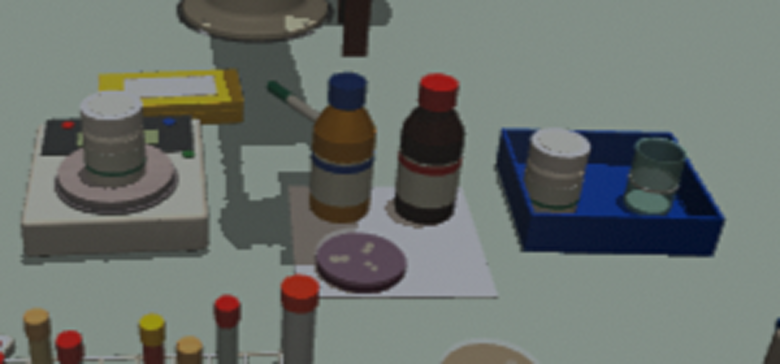

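The crop shows jar B standing in the wash tray at (555,170), the beaker unmoved at (655,180), the full jar on the pan at (112,130) and the dish in place at (360,262). Now I'll return the blue bottle.

Call:
{"method": "carry_out", "body": {"increments": [{"hand": 0.5, "linear": [0, 0, 20], "delta_rot": [0, 0, 0]}, {"hand": 0.5, "linear": [0, 0, 45], "delta_rot": [0, 0, 0]}, {"hand": 0.5, "linear": [0, 0, 63], "delta_rot": [0, 0, 0]}, {"hand": 0.5, "linear": [0, 0, 68], "delta_rot": [0, 0, 0]}, {"hand": 0.2, "linear": [0, 0, 68], "delta_rot": [0, 0, 0]}, {"hand": 0, "linear": [0, 0, 68], "delta_rot": [0, 0, 0]}, {"hand": -0.1, "linear": [0, 0, 68], "delta_rot": [0, 0, 0]}, {"hand": -0.2, "linear": [0, 0, 68], "delta_rot": [0, 0, 0]}, {"hand": -1, "linear": [0, 0, 68], "delta_rot": [0, 0, 0]}, {"hand": -1, "linear": [0, 0, 68], "delta_rot": [0, 0, 0]}, {"hand": -1, "linear": [0, 0, 68], "delta_rot": [0, 0, 0]}]}}

```text
time: 43.02
tool_pos: [0.5224, 0.0945, 0.094]
orientation: [0.707, 0.707, 0.0, 0.0]
contact_force: [-2.0, -0.5, 5.6]
finger_gap: 0.427
grasp_force: 35.0
```

Call:
{"method": "carry_out", "body": {"increments": [{"hand": -1, "linear": [0, 0, -4], "delta_rot": [0, 0, 0]}, {"hand": -1, "linear": [0, 0, -15], "delta_rot": [0, 0, 0]}, {"hand": -1, "linear": [0, 0, -35], "delta_rot": [0, 0, 0]}, {"hand": -1, "linear": [0, 0, -65], "delta_rot": [0, 0, 0]}, {"hand": -1, "linear": [0, 0, -100], "delta_rot": [0, 0, 0]}, {"hand": -1, "linear": [0, -10, -135], "delta_rot": [0, 0, 0]}, {"hand": -1, "linear": [-5, -30, -160], "delta_rot": [0, 0, 0]}, {"hand": -1, "linear": [-20, -50, -170], "delta_rot": [0, 0, 0]}, {"hand": -1, "linear": [-50, -70, -170], "delta_rot": [0, 0, 0]}, {"hand": -1, "linear": [-85, -85, -170], "delta_rot": [0, 0, 0]}, {"hand": -1, "linear": [-125, -90, -170], "delta_rot": [0, 0, 0]}, {"hand": -1, "linear": [-165, -90, -170], "delta_rot": [0, 0, 0]}]}}

```text
time: 44.52
tool_pos: [0.4318, -0.0716, 0.2652]
orientation: [0.707, 0.707, 0.001, 0.001]
contact_force: [0.1, 0.7, -4.1]
finger_gap: 0.424
grasp_force: 35.0
```

Call:
{"method": "carry_out", "body": {"increments": [{"hand": -1, "linear": [-38, 2, 0], "delta_rot": [0, 0, 0]}, {"hand": -1, "linear": [-78, 6, 0], "delta_rot": [0, 0, 0]}, {"hand": -1, "linear": [-118, 12, 0], "delta_rot": [0, 0, 0]}, {"hand": -1, "linear": [-158, 18, 0], "delta_rot": [0, 0, 0]}, {"hand": -1, "linear": [-198, 25, 0], "delta_rot": [0, 0, 0]}, {"hand": -1, "linear": [-238, 32, 0], "delta_rot": [0, 0, 0]}, {"hand": -1, "linear": [-275, 39, 0], "delta_rot": [0, 0, 0]}, {"hand": -1, "linear": [-307, 45, 0], "delta_rot": [0, 0, 0]}, {"hand": -1, "linear": [-332, 50, 0], "delta_rot": [0, 0, 0]}, {"hand": -1, "linear": [-343, 51, 0], "delta_rot": [0, 0, 0]}, {"hand": -1, "linear": [-343, 51, 0], "delta_rot": [0, 0, 0]}, {"hand": -1, "linear": [-343, 51, 0], "delta_rot": [0, 0, 0]}]}}

```text
time: 46.02
tool_pos: [0.4831, -0.4127, 0.264]
orientation: [0.707, 0.707, 0.0, 0.0]
contact_force: [-0.5, 0.8, -4.5]
finger_gap: 0.428
grasp_force: 35.0
```

Run:
```python
from h import *
for n in("top","scene"):
    p,d=shot(n,"7");W=cloud(n,d);X,Y,Z=W[...,0],W[...,1],W[...,2]
    if n=="scene":
        M=(np.hypot(X-.4825,Y+.4125)<.034)&(Z>.172)&(Z<.262);q=W[M];print(len(q),"y range body",q[:,1].min(),q[:,1].max(),"lowest",np.sort(q[:,2])[:5])
for i in range(3): r.grab_frame("top");print(r.state()['tool_pos'].round(4))
```

```text
864 y range body -0.4412428398286193 -0.3788032883385168 lowest [0.17307492 0.17344165 0.17410506 0.17416254 0.1741676 ]
[ 0.4831 -0.4127  0.2639]
[ 0.4831 -0.4128  0.2638]
[ 0.483  -0.413   0.2637]
```

Call:
{"method": "carry_out", "body": {"increments": [{"hand": -1, "linear": [0, 0, 10], "delta_rot": [0, 0, 0]}, {"hand": -1, "linear": [0, 0, 35], "delta_rot": [0, 0, 0]}, {"hand": -1, "linear": [0, 0, 70], "delta_rot": [0, 0, 0]}, {"hand": -1, "linear": [0, 0, 105], "delta_rot": [0, 0, 0]}, {"hand": -1, "linear": [0, 0, 132], "delta_rot": [0, 0, 0]}, {"hand": -1, "linear": [0, 0, 149], "delta_rot": [0, 0, 0]}, {"hand": -1, "linear": [0, 0, 159], "delta_rot": [0, 0, 0]}, {"hand": -1, "linear": [0, 0, 164], "delta_rot": [0, 0, 0]}, {"hand": -1, "linear": [0, 0, 166], "delta_rot": [0, 0, 0]}, {"hand": -1, "linear": [0, 0, 167], "delta_rot": [0, 0, 0]}, {"hand": -1, "linear": [0, 0, 167], "delta_rot": [0, 0, 0]}]}}

```text
time: 47.65
tool_pos: [0.4832, -0.4137, 0.0968]
orientation: [0.707, 0.707, 0.0, 0.0]
contact_force: [0.8, 0.5, -3.5]
finger_gap: 0.425
grasp_force: 35.0
```

Call:
{"method": "carry_out", "body": {"increments": [{"hand": -1, "linear": [0, 0, 0.4], "delta_rot": [0, 0, 0]}, {"hand": -1, "linear": [0, 0, 0.8], "delta_rot": [0, 0, 0]}, {"hand": -1, "linear": [0, 0, 0.8], "delta_rot": [0, 0, 0]}]}}

```text
time: 48.02
tool_pos: [0.4831, -0.4137, 0.0961]
orientation: [0.707, 0.707, -0.0, 0.0]
contact_force: [-0.6, 0.6, -0.3]
finger_gap: 0.427
grasp_force: 35.0
```

Call:
{"method": "carry_out", "body": {"increments": [{"hand": -1, "linear": [0, 0, 0.5], "delta_rot": [0, 0, 0]}, {"hand": -1, "linear": [0, 0, 0.5], "delta_rot": [0, 0, 0]}]}}

```text
time: 48.28
tool_pos: [0.4831, -0.4139, 0.0961]
orientation: [0.707, 0.707, -0.0, 0.001]
contact_force: [-1.4, 0.9, 3.5]
finger_gap: 0.428
grasp_force: 35.0
```

Call:
{"method": "carry_out", "body": {"increments": [{"hand": -0.1, "linear": [0, 0, 0.5], "delta_rot": [0, 0, 0]}, {"hand": 0, "linear": [0, 0, 0.5], "delta_rot": [0, 0, 0]}, {"hand": 0.2, "linear": [0, 0, 0.5], "delta_rot": [0, 0, 0]}, {"hand": 0.5, "linear": [0, 0, 0], "delta_rot": [0, 0, 0]}, {"hand": 0.5, "linear": [0, 0, 0], "delta_rot": [0, 0, 0]}, {"hand": 0.5, "linear": [0, 0, -20], "delta_rot": [0, 0, 0]}, {"hand": 0.5, "linear": [0, 0, -50], "delta_rot": [0, 0, 0]}, {"hand": 0.5, "linear": [20, 0, -65], "delta_rot": [0, 0, 0]}, {"hand": 0.5, "linear": [65, 4, -65], "delta_rot": [0, 0, 0]}, {"hand": 0.5, "linear": [120, 8, -65], "delta_rot": [0, 0, 0]}, {"hand": 0.5, "linear": [175, 12, -65], "delta_rot": [0, 0, 0]}, {"hand": 0.5, "linear": [230, 16, -65], "delta_rot": [0, 0, 0]}]}}

```text
time: 49.78
tool_pos: [0.4988, -0.1807, 0.1606]
orientation: [0.707, 0.707, 0.0, 0.0]
contact_force: [0.4, -0.0, 0.3]
finger_gap: 0.751
grasp_force: 0.0
```

Call:
{"method": "carry_out", "body": {"increments": [{"hand": 0.5, "linear": [55, 4, 0], "delta_rot": [0, 0, 0]}, {"hand": 0.5, "linear": [110, 8, 0], "delta_rot": [0, 0, 0]}, {"hand": 0.5, "linear": [165, 12, 0], "delta_rot": [0, 0, 0]}, {"hand": 0.5, "linear": [220, 16, 0], "delta_rot": [0, 0, 0]}, {"hand": 0.5, "linear": [275, 20, 0], "delta_rot": [0, 0, 0]}, {"hand": 0.5, "linear": [325, 22, 0], "delta_rot": [0, 0, 0]}, {"hand": 0.5, "linear": [357, 23, 0], "delta_rot": [0, 0, 0]}, {"hand": 0.5, "linear": [367, 23, 0], "delta_rot": [0, 0, 0]}, {"hand": 0.5, "linear": [367, 23, 0], "delta_rot": [0, 0, 0]}, {"hand": 0.5, "linear": [367, 23, 0], "delta_rot": [0, 0, 0]}]}}

```text
time: 51.02
tool_pos: [0.5223, 0.1823, 0.1602]
orientation: [0.708, 0.706, -0.0, 0.0]
contact_force: [-0.5, -0.1, -0.7]
finger_gap: 0.752
grasp_force: 0.0
```

Run:
```python
from h import *
p,d=shot("top","8");W=cloud("top",d);X,Y,Z=W[...,0],W[...,1],W[...,2]
M=(np.hypot(X-.4828,Y+.4122)<.03)&(abs(Z-.154)<.003);c,rr=cv2.minEnclosingCircle(np.float32(W[M][:,:2]));print("blue",M.sum(),np.round(c,4),round(rr,4),W[M].mean(0).round(4))
print(r.state()['tool_pos'])
```

```text
blue 142 [ 0.4828 -0.412 ] 0.0189 [ 0.4828 -0.4121  0.1541]
[0.52241169 0.18223022 0.16018216]
```

Call:
{"method": "carry_out", "body": {"increments": [{"hand": 0.5, "linear": [2, 0, 20], "delta_rot": [0, 0, 0]}, {"hand": 0.5, "linear": [2, 0, 45], "delta_rot": [0, 0, 0]}, {"hand": 0.5, "linear": [2, 0, 62], "delta_rot": [0, 0, 0]}, {"hand": 0.5, "linear": [2, 0, 67], "delta_rot": [0, 0, 0]}, {"hand": 0.2, "linear": [2, 0, 67], "delta_rot": [0, 0, 0]}, {"hand": 0, "linear": [2, 0, 67], "delta_rot": [0, 0, 0]}, {"hand": -0.1, "linear": [2, 0, 67], "delta_rot": [0, 0, 0]}, {"hand": -0.2, "linear": [2, 0, 67], "delta_rot": [0, 0, 0]}, {"hand": -1, "linear": [2, 0, 67], "delta_rot": [0, 0, 0]}, {"hand": -1, "linear": [2, 0, 67], "delta_rot": [0, 0, 0]}, {"hand": -1, "linear": [2, 0, 67], "delta_rot": [0, 0, 0]}]}}

```text
time: 52.45
tool_pos: [0.5225, 0.1856, 0.0937]
orientation: [0.707, 0.707, 0.0, 0.0]
contact_force: [-1.1, 0.5, 5.1]
finger_gap: 0.425
grasp_force: 35.0
```

Call:
{"method": "carry_out", "body": {"increments": [{"hand": -1, "linear": [0, 0, -4], "delta_rot": [0, 0, 0]}, {"hand": -1, "linear": [0, 0, -15], "delta_rot": [0, 0, 0]}, {"hand": -1, "linear": [0, 0, -35], "delta_rot": [0, 0, 0]}, {"hand": -1, "linear": [0, 0, -65], "delta_rot": [0, 0, 0]}, {"hand": -1, "linear": [0, 0, -100], "delta_rot": [0, 0, 0]}, {"hand": -1, "linear": [0, -10, -135], "delta_rot": [0, 0, 0]}, {"hand": -1, "linear": [-5, -30, -160], "delta_rot": [0, 0, 0]}, {"hand": -1, "linear": [-20, -50, -170], "delta_rot": [0, 0, 0]}, {"hand": -1, "linear": [-50, -70, -170], "delta_rot": [0, 0, 0]}, {"hand": -1, "linear": [-85, -85, -170], "delta_rot": [0, 0, 0]}, {"hand": -1, "linear": [-125, -90, -170], "delta_rot": [0, 0, 0]}, {"hand": -1, "linear": [-165, -90, -170], "delta_rot": [0, 0, 0]}]}}

```text
time: 53.95
tool_pos: [0.4318, 0.0195, 0.2648]
orientation: [0.707, 0.707, 0.001, 0.001]
contact_force: [0.4, 0.3, -3.5]
finger_gap: 0.427
grasp_force: 35.0
```

Call:
{"method": "carry_out", "body": {"increments": [{"hand": -1, "linear": [-38, 2, 0], "delta_rot": [0, 0, 0]}, {"hand": -1, "linear": [-78, 6, 0], "delta_rot": [0, 0, 0]}, {"hand": -1, "linear": [-118, 12, 0], "delta_rot": [0, 0, 0]}, {"hand": -1, "linear": [-158, 20, 0], "delta_rot": [0, 0, 0]}, {"hand": -1, "linear": [-198, 29, 0], "delta_rot": [0, 0, 0]}, {"hand": -1, "linear": [-238, 38, 0], "delta_rot": [0, 0, 0]}, {"hand": -1, "linear": [-278, 47, 0], "delta_rot": [0, 0, 0]}, {"hand": -1, "linear": [-315, 56, 0], "delta_rot": [0, 0, 0]}, {"hand": -1, "linear": [-344, 62, 0], "delta_rot": [0, 0, 0]}, {"hand": -1, "linear": [-360, 64, 0], "delta_rot": [0, 0, 0]}, {"hand": -1, "linear": [-360, 64, 0], "delta_rot": [0, 0, 0]}, {"hand": -1, "linear": [-360, 64, 0], "delta_rot": [0, 0, 0]}]}}

```text
time: 55.45
tool_pos: [0.4961, -0.3386, 0.2636]
orientation: [0.707, 0.707, 0.0, 0.0]
contact_force: [-0.7, 0.5, -3.9]
finger_gap: 0.421
grasp_force: 35.0
```

Run:
```python
from h import *
for i in range(4): r.grab_frame("top");print(r.state()['tool_pos'].round(4))
```

```text
[ 0.4961 -0.3385  0.2637]
[ 0.4961 -0.3385  0.2637]
[ 0.4961 -0.3386  0.2636]
[ 0.4961 -0.3387  0.2636]
```

Call:
{"method": "carry_out", "body": {"increments": [{"hand": -1, "linear": [-0.5, 0, 10], "delta_rot": [0, 0, 0]}, {"hand": -1, "linear": [-1, 0, 35], "delta_rot": [0, 0, 0]}, {"hand": -1, "linear": [-1, 0, 70], "delta_rot": [0, 0, 0]}, {"hand": -1, "linear": [-1, 0, 105], "delta_rot": [0, 0, 0]}, {"hand": -1, "linear": [-1, 0, 132], "delta_rot": [0, 0, 0]}, {"hand": -1, "linear": [-1, 0, 149], "delta_rot": [0, 0, 0]}, {"hand": -1, "linear": [-1, 0, 159], "delta_rot": [0, 0, 0]}, {"hand": -1, "linear": [-1, 0, 164], "delta_rot": [0, 0, 0]}, {"hand": -1, "linear": [-1, 0, 166], "delta_rot": [0, 0, 0]}, {"hand": -1, "linear": [-1, 0, 167], "delta_rot": [0, 0, 0]}, {"hand": -1, "linear": [-1, 0, 167], "delta_rot": [0, 0, 0]}]}}

```text
time: 57.02
tool_pos: [0.4962, -0.3407, 0.0965]
orientation: [0.707, 0.707, 0.0, 0.0]
contact_force: [0.1, 0.4, -3.2]
finger_gap: 0.427
grasp_force: 35.0
```

Call:
{"method": "carry_out", "body": {"increments": [{"hand": -1, "linear": [0, 0, 0.4], "delta_rot": [0, 0, 0]}, {"hand": -1, "linear": [0, 0, 0.8], "delta_rot": [0, 0, 0]}, {"hand": -1, "linear": [0, 0, 0.8], "delta_rot": [0, 0, 0]}]}}

```text
time: 57.4
tool_pos: [0.4961, -0.3407, 0.0957]
orientation: [0.707, 0.707, -0.0, 0.0]
contact_force: [-0.2, -0.4, -0.0]
finger_gap: 0.425
grasp_force: 35.0
```

Call:
{"method": "carry_out", "body": {"increments": [{"hand": -1, "linear": [0, 0, 0.4], "delta_rot": [0, 0, 0]}, {"hand": -0.1, "linear": [0, 0, 0.4], "delta_rot": [0, 0, 0]}, {"hand": 0, "linear": [0, 0, 0.4], "delta_rot": [0, 0, 0]}, {"hand": 0.2, "linear": [0, 0, 0.4], "delta_rot": [0, 0, 0]}, {"hand": 0.5, "linear": [0, 0, 0], "delta_rot": [0, 0, 0]}, {"hand": 0.5, "linear": [0, 0, 0], "delta_rot": [0, 0, 0]}, {"hand": 0.5, "linear": [0, 0, -20], "delta_rot": [0, 0, 0]}, {"hand": 0.5, "linear": [0, 0, -55], "delta_rot": [0, 0, 0]}, {"hand": 0.5, "linear": [20, 0, -95], "delta_rot": [0, 0, 0]}, {"hand": 0.5, "linear": [70, -10, -130], "delta_rot": [0, 0, 0]}, {"hand": 0.5, "linear": [120, -30, -140], "delta_rot": [0, 0, 0]}, {"hand": 0.5, "linear": [170, -50, -140], "delta_rot": [0, 0, 0]}]}}

```text
time: 58.9
tool_pos: [0.446, -0.1693, 0.2385]
orientation: [0.707, 0.707, 0.001, 0.002]
contact_force: [0.7, 1.0, -0.0]
finger_gap: 0.749
grasp_force: 0.0
```

Call:
{"method": "carry_out", "body": {"increments": [{"hand": 0.5, "linear": [50, -10, 0], "delta_rot": [0, 0, 0]}, {"hand": 0.5, "linear": [100, -20, 0], "delta_rot": [0, 0, 0]}, {"hand": 0.5, "linear": [150, -30, 0], "delta_rot": [0, 0, 0]}, {"hand": 0.5, "linear": [180, -35, 0], "delta_rot": [0, 0, 0]}, {"hand": 0.5, "linear": [180, -35, 0], "delta_rot": [0, 0, 0]}, {"hand": 0.5, "linear": [180, -35, 0], "delta_rot": [0, 0, 0]}]}}

```text
time: 59.65
tool_pos: [0.4114, 0.0089, 0.236]
orientation: [0.707, 0.707, 0.0, 0.001]
contact_force: [-0.4, -1.0, 0.2]
finger_gap: 0.749
grasp_force: 0.0
```

Run:
```python
from h import *
for n in("top","scene"):
    p,d=shot(n,"9");W=cloud(n,d);X,Y,Z=W[...,0],W[...,1],W[...,2]
    for nm,x,y,z in(("red",.496,-.34,.154),("blue",.4828,-.412,.154),("jarA",.5515,-.134,.138),("jarB",.511,.318,.08),("beaker",.511,.424,.07)):
        M=(np.hypot(X-x,Y-y)<.035)&(abs(Z-z)<.003)
        if M.sum()>5: c,rr=cv2.minEnclosingCircle(np.float32(W[M][:,:2]));print(n,nm,M.sum(),np.round(c,4),round(rr,4),W[M].mean(0).round(4))
cv2.imwrite("pics/s9.png",p[:,:,::-1]);print(r.state()['tool_pos'])
```

```text
top red 142 [ 0.4963 -0.3415] 0.0192 [ 0.4962 -0.3406  0.1538]
top blue 147 [ 0.4828 -0.4121] 0.0192 [ 0.4832 -0.4124  0.1541]
top jarA 333 [ 0.5532 -0.1326] 0.0299 [ 0.5526 -0.1327  0.1382]
top jarB 273 [0.5117 0.3178] 0.0299 [0.5118 0.3187 0.0804]
top beaker 46 [0.5116 0.4252] 0.026 [0.51   0.4297 0.0707]
scene red 90 [ 0.4963 -0.3415] 0.0191 [ 0.4985 -0.3414  0.1545]
scene blue 92 [ 0.4835 -0.4121] 0.0206 [ 0.4857 -0.4127  0.1545]
scene jarA 238 [ 0.5536 -0.1344] 0.0314 [ 0.5566 -0.1338  0.1387]
scene jarB 217 [0.5133 0.3191] 0.0322 [0.5144 0.3168 0.0805]
scene beaker 84 [0.5109 0.4246] 0.028 [0.5098 0.4227 0.0704]
[0.41141351 0.00852297 0.23546454]
```

View pics/s9.png

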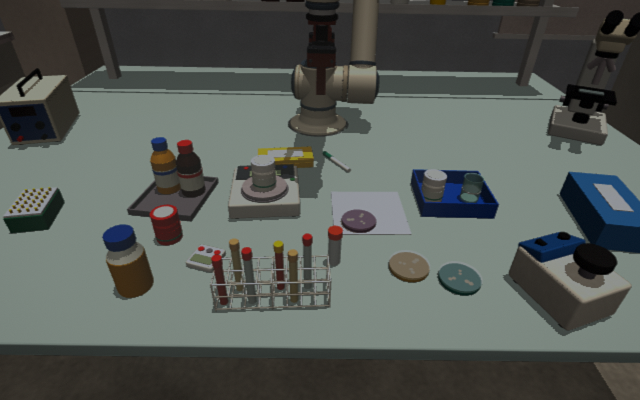

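The picture shows both bottles back in the tray at (163,165) and (190,170), within about 1.5 mm of their start positions. The full jar is on the pan at (264,172) and the empty jar in the wash tray at (433,185). The dish (359,220) and beaker (472,188) look unmoved, and the arm is clear, so I'm handing in.

```bash
python3 -c "
from workcell import r
print(r.close_job())"
```

```text
the job is handed in; nothing more can be done
None
```

The job is handed in at about 60 s of the 128 s: the full jar is about 3 mm off the pan's centre, the empty jar is in the wash-up tray, both bottles are back within about 1.5 mm of their starting spots, and the dish and beaker were left alone.

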